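Put the hex unions back on the clip rail in size order

TASK

Sort the four brass hex unions on the spring-clip rail so that they stand in order of size, the smallest in the clip next to the wire hanging eye and the largest in the clip at the far end, each pressed fully home between the jaws of its clip. One union already sits in the wrong clip: pull it off and click it into its own clip first, then click on the three lying on the bench one after another, from the smallest to the largest. Leave the petri dish, the beaker and the small bottle where they stand.

Things in the scene. Friction and masses are not known exactly. Their poses are not given: they have to be found in the camera images.
- fitting_a_center (a point): centre (on the axis, half-way along) of the smallest of four brass hex unions: round neck 14 mm thick, 20 mm long, with a hex nut 12 mm long on each end, 20 mm across flats, 23 mm across corners; whole length 44 mm, flat ends. Own x = its long axis. Lies on the bench, axis level, 10 mm up; best picked from above by its two ends.
- fitting_b_center (a point): centre (on the axis, half-way along) of the second smallest of four brass hex unions: round neck 14 mm thick, 20 mm long, with a hex nut 16 mm long on each end, 26 mm across flats, 30 mm across corners; whole length 52 mm, flat ends. Own x = its long axis. Lies on the bench, axis level, 13 mm up; best picked from above by its two ends.
- fitting_c_center (a point): centre (on the axis, half-way along) of the second largest of four brass hex unions: round neck 14 mm thick, 20 mm long, with a hex nut 20 mm long on each end, 32 mm across flats, 37 mm across corners; whole length 60 mm, flat ends. Own x = its long axis. Starts in clip_1, the wrong clip, axis 60 mm up; pulled straight up by its ends it comes off at 10 to 15 N.
- fitting_d_center (a point): centre (on the axis, half-way along) of the largest of four brass hex unions: round neck 14 mm thick, 20 mm long, with a hex nut 24 mm long on each end, 38 mm across flats, 44 mm across corners; whole length 68 mm, flat ends. Own x = its long axis. Lies on the bench, axis level, 19 mm up; best picked from above by its two ends.
- rail: fixed aluminium bar with four spring clips; origin on the bench under its middle, own y along the bar towards the eye. Bar 226 mm long, 14 mm wide, top 36 mm up; feet at its ends 24 mm high, 56 mm across. It can be turned up to 20 degrees. Seated unions lie across the bar, nuts hanging free on either side.
- clip_1 (a point): where the centre of a seated union lies in clip 1, next to the eye, for the smallest: 60 mm above the bench. Own x across the bar (a seated union's long axis), y along the bar to the eye, z up. Clips are alike, 52 mm apart, 13 mm wide across the bar: two sprung steel jaws open at the top, flared lips up to 14 mm above this point.
- clip_2 (a point): the same point and axes in clip 2, for the second smallest. Pressed straight down, a union's neck meets the lips of any clip about 12 mm above its seat, takes 6 to 10 N to snap between the jaws, then rests on a rigid seat.
- clip_3 (a point): the same point and axes in clip 3, for the second largest
- clip_4 (a point): the same point and axes in clip 4, farthest from the eye, for the largest
- eye (a point): centre of the round wire hanging eye (33 mm outside) at one end of the bar, 30 mm above the bench
- petri_dish: clear petri dish, 60 mm across and 15 mm high, a bystander; origin at the centre of its underside
- beaker_100: small glass beaker, 56 mm across and 70 mm high, a bystander; origin at the centre of its underside
- vial_a: small screw-cap bottle, 27 mm across and 55 mm high, a bystander; origin at the centre of its underside
Not all that is in view belongs to the job. Leave any black look-alike of the part that bears fitting_d_center alone.

How it is judged:
On the way, in this order (a step that is already met when the one before it is completed fails the run):
1. the misplaced second largest union is clicked into the third clip (x of fitting_c_center in the frame of clip_3 between -0.006 and 0.006 m and y of fitting_c_center in the frame of clip_3 between -0.003 and 0.003 m and z of fitting_c_center in the frame of clip_3 between -0.004 and 0.003 m and angle between the x axis of fitting_c_center and the x axis of clip_3, either way round below 0.15 rad), for 0.2 s.
2. the smallest union is clicked into the first clip, next to the eye (x of fitting_a_center in the frame of clip_1 between -0.006 and 0.006 m and y of fitting_a_center in the frame of clip_1 between -0.003 and 0.003 m and z of fitting_a_center in the frame of clip_1 between -0.004 and 0.003 m and angle between the x axis of fitting_a_center and the x axis of clip_1, either way round below 0.15 rad), for 0.2 s.
3. the second smallest union is clicked into the second clip (x of fitting_b_center in the frame of clip_2 between -0.006 and 0.006 m and y of fitting_b_center in the frame of clip_2 between -0.003 and 0.003 m and z of fitting_b_center in the frame of clip_2 between -0.004 and 0.003 m and angle between the x axis of fitting_b_center and the x axis of clip_2, either way round below 0.15 rad), for 0.2 s.
4. the largest union is clicked into the fourth clip (x of fitting_d_center in the frame of clip_4 between -0.006 and 0.006 m and y of fitting_d_center in the frame of clip_4 between -0.003 and 0.003 m and z of fitting_d_center in the frame of clip_4 between -0.004 and 0.003 m and angle between the x axis of fitting_d_center and the x axis of clip_4, either way round below 0.15 rad), for 0.2 s.
At the end, for the whole second after the job is handed in: All four unions at rest in their own clips, by size, smallest next to the eye: centre within 6 mm of the clip point across the rail, 3 mm along it, 4 mm below to 3 mm above it in height, long axis within 0.15 rad of square to the rail (all of step 1 and all of step 2 and all of step 3 and all of step 4 and linear speed of each of fitting_c, fitting_a, fitting_b, fitting_d below 0.02 m/s); the robot touches nothing.
It fails at once if the petri dish is moved more than 25 mm (distance of petri_dish from where it was at the start of the episode above 0.025 m).
It fails at once if the beaker is moved more than 25 mm (distance of beaker_100 from where it was at the start of the episode above 0.025 m).
It fails at once if the small bottle is moved more than 25 mm (distance of vial_a from where it was at the start of the episode above 0.025 m).
It also fails if it takes over 70 s, if anything falls off the work surface, if the arm or the gripper's body presses on something with over 40 N, if the wrist force passes 120 N, or if a joint passes its speed limit or range.

ROBOT

A 6-joint arm with a two-finger parallel gripper is mounted at the origin on a cart in front of the work surface, level with it; the furniture and walls round the work are solid. World frame = base frame: x ahead of the robot, y to its left, z up, the work surface at z = 0. Lengths are in m, angles in rad, forces in N, time in s.
With the tool pointing down it reaches from about 0.325 to 0.9 m from the base axis. Payload 3.5 kg.
Tool frame: the origin (TCP) lies between the finger pads; the fingertips stand 25 mm ahead of it and the grasp point (between the pads) lies 6 mm ahead of it; x points along the fingers, y is the direction in which the jaws open and shut, and the axes are right-handed (so a half turn about x gives the same grasp; the last joint's range is limited). The gripper opens to 85 mm and grips with 20 to 120 N. Pads are 22 mm wide; open, the fingers measure 114 mm over their backs; the gripper's body (76 mm by 85 mm) begins 54 mm behind the grasp point. The pads swing forward as they close: fully open they stand 13 mm farther back than shut.
Start: joints at [1.197, 0.276, -0.026, 1.268, 0, 1.467], TCP at [0.167, 0.602, 0.256] pointing down, gripper open.
Joint ranges: [-3.12, 3.12], [-0.85, 1.88], [-1.08, 1.24], [-1.95, 2.15], [-1.57, 1.53], [-3.14, 3.14]. Speed limits (rad/s): [2.57, 2.57, 3.14, 3.14, 3.14, 3.14].

INTERFACE

Orientations are given as a unit quaternion [w, x, y, z].
In Python, from bench import bot gives the robot as it stands.
- The arm moves only by the shell command python3 -m jog 'ROWS'. ROWS is JSON, a list of rows, each a list of 7 numbers: the shift along the tool's x, y, z in cm, then the turn, a rotation vector about the tool's x, y, z in degrees, then the closure, from 0 (fully open) to 1 (shut). In form: [[tx, ty, tz, rx, ry, rz, gripper], ...]. A call has 1 to 5 rows; each row shifts and turns the commanded pose from where the row before left it, along the tool's axes as they then stand; what a row does not reach is not made up. A row lasts 1/8 s, in which the tool goes at most 62.5 mm and 10.7 degrees, less where a joint would pass 70% of its speed; a pose out of reach is approached as far as the arm can. A call is refused whole if a number of a shift passes 6.25 or a number of a turn 10.7, either way. A call with a gripper value outside its range is refused whole. The fingers move at their own pace and stop on an object; the grip force is fixed at half the most. Time passes only in rows, so rows that do not move let the fingers close. It gives the time, the measured TCP pose, the force and the opening at its end, in the units of the state.
- bot.read_state(): the state, without advancing time (a new reading comes with each control period).
- bot.grab_frame(name): name is "side" or "top" or "wrist"; returns a dict with "color" (384x512x3 uint8, blue, green, red), "intrinsics" (3x3 intrinsics, pixels), "rvec" (rotation vector, rad) and "tvec" (3), from world to camera coordinates, as OpenCV has them; the wrist camera has in their place "mount" (4x4, takes a point from camera to tool coordinates, whose origin is the TCP and whose axes are the tool frame's). Camera axes: x right, y down, z forward; pixel columns grow to the right and rows downward; lengths in m; the calibration is good to about 2 mm. The wrist camera is an equidistant fisheye: a pixel r from the principal point sees the ray r / f radians off the axis. A picture is of the moment at which its call begins: read the wrist's pose just before it. There is no depth.
- bot.sign_off(): hands the job in, once; it reports no verdict.
Trained networks look in a picture, given as the dict that the camera call returned (one of the last four; its "shot" number tells which), for a name from the list of things; names that differ only in an ending like _2 or _b are one class to them, and where a whole thing is asked for, a point or a joint stands for the part that bears it (a point fixed in the world has none). Each returns a list of dicts, best first, with "confidence" (0 to 1); they miss things now and then, are a little off and sometimes report something else, mostly with a low value. They report only what shows in the picture. A call takes as long as a camera call. They do not tell look-alikes from the thing itself.
- bot.search_frame(picture, target): "xyz" ([x, y, z] in m, in world coordinates, good to about 4 mm: the middle of the surface that is visible of it).
- bot.trace(picture, target): "region" (384x512 bool, what is visible of it).
- bot.place_of(picture, target): "xyz" ([x, y, z] in m, in world coordinates, good to about 4 mm: a listed point, or the origin of a listed thing).
The state is a dict: "time_s": time; "joint_positions": joint angles; "dq": joint speeds; "joint_efforts": joint torques, N m; "eef_pos": TCP position; "ee_rot": TCP orientation; "contact_force": force on the tool from outside, world axes, zero at the start; "torque": the same for the moment, N m; "gripper_width": finger opening in m.
Only numpy, scipy, OpenCV 4.12 (cv2) and the standard library are available. Lean on these libraries where they do the work, as an engineer would, in place of code of your own. Each camera call takes 0.05 s, during which the arm holds its last target.

## Working session

There is one attempt and no reset: what is moved stays moved. The work goes in short steps, Python scripts to look and compute and a shell command to move; the robot and the scene stay as the last step left them, time stands still between calls to the robot, and variables do not carry over. Pictures are saved under pics/ and viewed, and the job is handed in when it is done.

```bash
ls; mkdir -p pics
cat > h.py <<'E'
import numpy as np,cv2
from bench import bot
from scipy.spatial.transform import Rotation as R
def rot(s): 
    q=s["ee_rot"]; return R.from_quat([q[1],q[2],q[3],q[0]])
E
python3 - <<'E'
from h import *
s=bot.read_state()
print({k:np.round(v,4).tolist() for k,v in s.items()})
print(np.round(rot(s).as_matrix(),3))
for n in ["side","top"]:
    p=bot.grab_frame(n); cv2.imwrite(f"pics/{n}0.png",p["color"])
    print(n,p["intrinsics"],p["rvec"],p["tvec"])
    for t in ["fitting_a_center","fitting_b_center","fitting_c_center","fitting_d_center","clip_1","clip_2","clip_3","clip_4","eye","rail","petri_dish","beaker_100","vial_a"]:
        print(t,[(np.round(d["xyz"],4).tolist(),round(d["confidence"],2)) for d in bot.place_of(p,t)])
print(bot.read_state()["time_s"])
E
```

```text
pics
{'time_s': 0.0, 'joint_positions': [1.1966, 0.2771, -0.0279, 1.268, -0.0, 1.4674], 'dq': [-0.0012, -0.0008, 0.0007, -0.0006, 0.0002, -0.0008], 'joint_efforts': [0.0, -44.5509, 29.5201, 0.0165, 0.0, -0.0], 'eef_pos': [0.1669, 0.6015, 0.2552], 'ee_rot': [0.7005, 0.0947, 0.7008, -0.0962], 'contact_force': [0.0045, -0.1956, 0.2801], 'torque': [0.0021, -0.0517, -0.0063], 'gripper_width': 0.0856}
[[-0.001  0.268  0.964]
 [-0.002  0.964 -0.268]
 [-1.    -0.002 -0.   ]]
side [[388.42440241   0.         251.94111775]
 [  0.         388.42440241 197.91945818]
 [  0.           0.           1.        ]] [ 2.2865633  -0.04430963 -0.00961705] [-0.53820659  0.05865547  1.01906206]
fitting_a_center [([0.452, -0.2241, 0.0111], 0.64), ([0.6129, 0.0101, 0.0555], 0.44)]
fitting_b_center [([0.4643, 0.2165, 0.0134], 0.68)]
fitting_c_center [([0.6388, 0.1037, 0.0611], 0.64)]
fitting_d_center [([0.4466, 0.0295, 0.0219], 0.91), ([0.4765, -0.1143, 0.0197], 0.72), ([0.331, 0.1104, 0.0219], 0.7), ([0.7219, -0.3061, 0.0012], 0.64), ([0.6292, 0.0534, 0.0586], 0.46)]
clip_1 [([0.6376, 0.1055, 0.0545], 0.72), 
[... 1585 characters left out ...]
2, -0.2226, 0.0096], 0.26)]
clip_3 [([0.6245, 0.0576, 0.0562], 0.96), ([0.6055, -0.0449, 0.0597], 0.93), ([0.638, 0.1134, 0.0535], 0.72), ([0.6158, 0.0081, 0.06], 0.64), ([0.4542, -0.2226, 0.0096], 0.26)]
clip_4 [([0.6245, 0.0576, 0.0562], 0.96), ([0.6055, -0.0449, 0.0597], 0.93), ([0.638, 0.1134, 0.0535], 0.72), ([0.6158, 0.0081, 0.06], 0.64), ([0.4542, -0.2226, 0.0096], 0.26)]
eye [([0.6466, 0.1527, 0.027], 0.87), ([0.6365, 0.1086, 0.0588], 0.46), ([0.627, 0.0567, 0.0531], 0.32), ([0.7812, 0.0541, -0.0016], 0.21)]
rail [([0.6225, 0.0339, -0.0026], 0.91)]
petri_dish [([0.369, -0.1206, -0.001], 0.69)]
beaker_100 [([0.717, -0.3093, 0.0001], 0.95)]
vial_a [([0.7804, 0.0536, -0.0003], 0.6)]
1.4
```

View pics/side0.png

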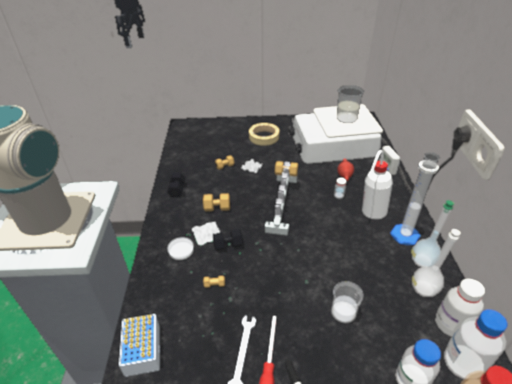

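View pics/top0.png

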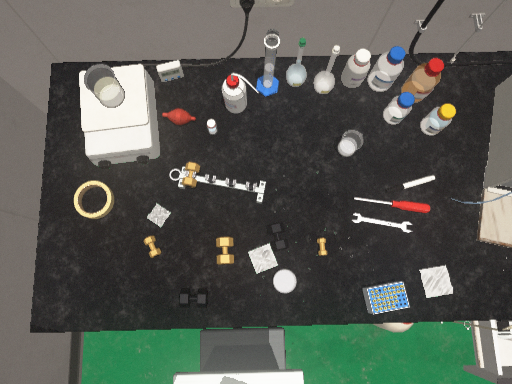

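```bash
cat >> h.py <<'E'
def target_rot(yaw):
    # tool x down, tool y at yaw in world xy
    y=np.array([np.cos(yaw),np.sin(yaw),0]); x=np.array([0,0,-1.]); return R.from_matrix(np.c_[x,y,np.cross(x,y)])
def plan(pos,yaw,n,p0=None,R0=None,grip=0,keep=False):
    s=bot.read_state(); p=np.array(s["eef_pos"] if p0 is None else p0); r=rot(s) if R0 is None else R0
    Rt=r if keep else target_rot(yaw); pos=np.array(pos,float); pp=p.copy()
    rv=(r.inv()*Rt).as_rotvec(degrees=True)/n; dp=(pos-p)/n
    for i in range(n):
        t=r.inv().apply(pp+dp-p)*100; t=np.round(t,2); d=np.round(rv,1)
        if i==n-1: d=np.round((r.inv()*Rt).as_rotvec(degrees=True),1)
        print([*t.tolist(),*d.tolist(),grip],",",sep="")
        pp=pp+dp; p=p+r.apply(t/100); r=r*R.from_rotvec(d,degrees=True)
    print("end",p.round(4),r.as_matrix()[:,1].round(3))
def show():
    s=bot.read_state(); m=rot(s).as_matrix()
    print("t",s["time_s"],"pos",np.round(s["eef_pos"],4),"yaw",np.degrees(np.arctan2(m[1,1],m[0,1])).round(2),"xax",m[:,0].round(3),"F",np.round(s["contact_force"],1),"w",round(s["gripper_width"],4))
def axis_of(p,mask,z):
    """principal axis of mask back-projected on plane z"""
    v,u=np.nonzero(mask); uv=np.c_[u,v].astype(float)
    K=p["intrinsics"]; Rm,_=cv2.Rodrigues(np.array(p["rvec"])); C=-Rm.T@np.array(p["tvec"]).ravel()
    d=np.c_[uv,np.ones(len(uv))]@np.linalg.inv(K).T@Rm
    P=C+d*((z-C[2])/d[:,2])[:,None]; P=P[:,:2]; c=P.mean(0)
    w,V=np.linalg.eigh(np.cov((P-c).T)); a=V[:,1]; q=(P-c)@a; q2=(P-c)@V[:,0]
    mid=c+a*(q.max()+q.min())/2+V[:,0]*(q2.max()+q2.min())/2
    return c,mid,np.degrees(np.arctan2(a[1],a[0])),np.ptp(q)
E
python3 - <<'E'
from h import *
p=bot.grab_frame("top")
for t,z in [("fitting_a_center",.01),("fitting_b_center",.013),("fitting_c_center",.06),("fitting_d_center",.019)]:
    for d in bot.trace(p,t)[:4]:
        c,m,a,l=axis_of(p,d["region"],z); print(t,round(d["confidence"],2),c.round(4),m.round(4),a.round(1),l.round(4),d["region"].sum())
plan([0.625,0.09,0.24],np.radians(-12.2),12)
E
```

```text
fitting_b_center 0.55 [0.4632 0.2153] [0.4627 0.2154] -156.5 0.0539 184
fitting_c_center 0.62 [0.6368 0.108 ] [0.6367 0.1079] 169.9 0.0642 278
fitting_d_center 0.87 [0.4463 0.0277] [0.4462 0.0278] -178.3 0.0698 374
fitting_d_center 0.83 [ 0.4767 -0.1079] [ 0.4777 -0.108 ] -168.8 0.0704 352
fitting_d_center 0.69 [0.3291 0.1077] [0.3292 0.1081] 88.8 0.0703 423
[0.14, -3.09, 4.82, 7.2, -0.0, -0.0, 0],
[0.13, -2.47, 5.17, 7.2, -0.0, -0.0, 0],
[0.14, -1.8, 5.43, 7.2, -0.0, -0.0, 0],
[0.13, -1.1, 5.62, 7.2, -0.0, -0.0, 0],
[0.14, -0.39, 5.71, 7.2, -0.0, -0.0, 0],
[0.13, 0.33, 5.71, 7.2, -0.0, -0.0, 0],
[0.14, 1.05, 5.63, 7.2, -0.0, -0.0, 0],
[0.14, 1.74, 5.46, 7.2, -0.0, -0.0, 0],
[0.13, 2.41, 5.19, 7.2, -0.0, -0.0, 0],
[0.14, 3.04, 4.85, 7.2, -0.0, -0.0, 0],
[0.13, 3.63, 4.43, 7.2, -0.0, -0.0, 0],
[0.14, 4.15, 3.94, 7.5, -0.0, -0.0, 0],
end [0.625 0.09  0.24 ] [ 0.977 -0.212  0.   ]
```

```bash
python3 -m jog '[[0.1,-3.1,4.8,7.2,0,0,0],[0.1,-2.5,5.2,7.2,0,0,0],[0.1,-1.8,5.4,7.2,0,0,0],[0.1,-1.1,5.6,7.2,0,0,0],[0.1,-0.4,5.7,7.2,0,0,0]]'
python3 -m jog '[[0.1,0.3,5.7,7.2,0,0,0],[0.1,1.0,5.6,7.2,0,0,0],[0.1,1.7,5.5,7.2,0,0,0],[0.1,2.4,5.2,7.2,0,0,0],[0.1,3.0,4.9,7.2,0,0,0]]'
python3 -m jog '[[0.1,3.6,4.4,7.2,0,0,0],[0.1,4.2,3.9,7.5,0,0,0]]'
python3 - <<'E'
from h import *
show()
s=bot.read_state()
p=bot.grab_frame("wrist"); cv2.imwrite("pics/w1.png",p["color"]); print(p["intrinsics"],np.round(p["mount"],4))
for t in ["clip_1","eye","fitting_c_center"]:
        print(t,[(np.round(d["xyz"],4).tolist(),round(d["confidence"],2)) for d in bot.place_of(p,t)])
show()
E
```

```text
time_s: 2.28
eef_pos: [0.3584, 0.3872, 0.2516]
ee_rot: [0.636, 0.309, 0.636, -0.308]
contact_force: [1.0, 0.6, -0.6]
gripper_width: 0.0857
time_s: 2.9
eef_pos: [0.5478, 0.1723, 0.2465]
ee_rot: [0.51, 0.49, 0.51, -0.49]
contact_force: [0.7, 0.4, 0.1]
gripper_width: 0.0858
time_s: 3.15
eef_pos: [0.6243, 0.0876, 0.2445]
ee_rot: [0.443, 0.552, 0.443, -0.551]
contact_force: [0.4, -0.0, 0.7]
gripper_width: 0.0853
t 3.15 pos [0.6243 0.0876 0.2445] yaw -12.47 xax [ 0.  0. -1.] F [ 0.4 -0.   0.7] w 0.0853
[[297.31863964   0.         256.58699382]
 [  0.         297.31863964 193.27732793]
 [  0.           0.           1.        ]] [[-1.000e-04 -3.264e-01  9.452e-01 -1.169e-01]
 [ 1.000e+00 -1.000e-04  0.000e+00 -1.300e-03]
 [ 1.000e-04  9.452e-01  3.264e-01 -8.340e-02]
 [ 0.000e+00  0.000e+00  0.000e+00  1.000e+00]]
clip_1 [([0.6153, 0.0059, 0.0578], 0.87), ([0.635, 0.1125, 0.0608], 0.77), ([0.6274, 0.0555, 0.0569], 0.7), ([0.6063, -0.0445, 0.0588], 0.64)]
eye [([0.649, 0.145, 0.033], 0.69), ([0.6274, 0.0531, 0.0557], 0.59)]
fitting_c_center [([0.6503, 0.1488, 0.0315], 0.74)]
t 3.35 pos [0.6234 0.0883 0.2439] yaw -12.29 xax [-0.001  0.    -1.   ] F [-0.4  0.3  0.1] w 0.0853
```

View pics/w1.png

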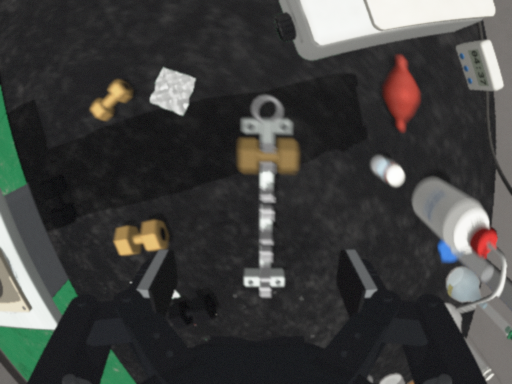

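```bash
cat >> h.py <<'E'
def wproj(p,s,X):
    """world->wrist pixel"""
    M=np.array(p["mount"]); q=rot(s).inv().apply(np.atleast_2d(X)-np.array(s["eef_pos"]))
    c=(q-M[:3,3])@M[:3,:3]; K=p["intrinsics"]; rr=np.hypot(c[:,0],c[:,1]); th=np.arctan2(rr,c[:,2])
    return np.c_[K[0,2]+K[0,0]*th*c[:,0]/rr,K[1,2]+K[1,1]*th*c[:,1]/rr]
def tproj(p,X):
    return cv2.projectPoints(np.atleast_2d(X).astype(float),np.array(p["rvec"]),np.array(p["tvec"]),p["intrinsics"],None)[0][:,0]
def wray(p,s,uv):
    M=np.array(p["mount"]);K=p["intrinsics"];d=(np.array(uv,float)-[K[0,2],K[1,2]])/K[0,0];th=np.hypot(*d)
    c=np.array([np.sin(th)*d[0]/th,np.sin(th)*d[1]/th,np.cos(th)])
    r=rot(s); return np.array(s["eef_pos"])+r.apply(M[:3,3]), r.apply(M[:3,:3]@c)
def railpts(c,yaw):
    u=np.array([-np.sin(yaw),np.cos(yaw)]); v=np.array([np.cos(yaw),np.sin(yaw)])  # along bar, across
    L=[]
    for k in (78,26,-26,-78):
        for a in(-6.5,6.5): L.append([*(c+u*k/1000+v*a/1000),.06])
    for k in (113,-113):
        for a in (-28,28): L.append([*(c+u*k/1000+v*a/1000),.024])
    L.append([*(c+u*(113+16)/1000),.03])
    return np.array(L)
E
python3 - <<'E'
from h import *
s=bot.read_state(); p=bot.grab_frame("wrist"); t=bot.grab_frame("top"); sd=bot.grab_frame("side")
import pickle; pickle.dump((s,p,t,sd),open("f1.pkl","wb"))
L=railpts(np.array([.6214,.0318]),np.radians(-12.03))
def draw(img,P,x0,y0,w,h,k,fn):
    c=cv2.resize(img[y0:y0+h,x0:x0+w],None,fx=k,fy=k,interpolation=cv2.INTER_CUBIC)
    for q in P: cv2.circle(c,(int((q[0]-x0+.5)*k),int((q[1]-y0+.5)*k)),2,(0,0,255),-1)
    cv2.imwrite(fn,c)
draw(p["color"],wproj(p,s,L),200,90,130,215,2.75,"pics/w1o.png")
draw(t["color"],tproj(t,L),160,155,120,60,6,"pics/t1o.png")
E
```

```text
(no output)
```

View pics/w1o.png

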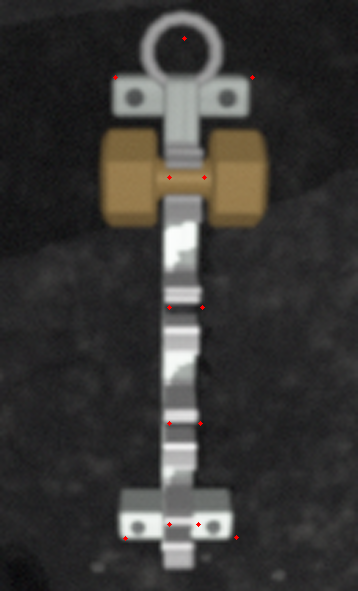

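View pics/t1o.png

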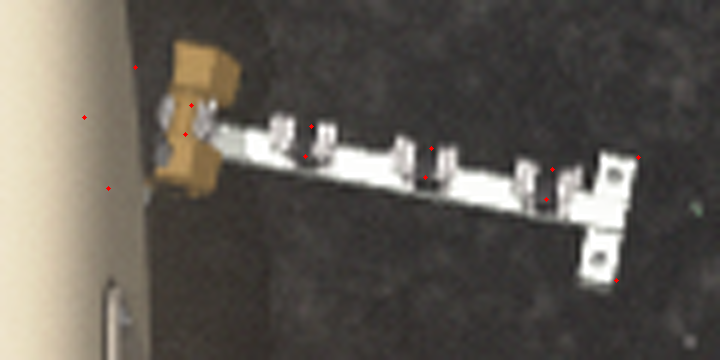

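Run:
```python
from h import *
import pickle; from scipy.optimize import least_squares
s,p,t,sd=pickle.load(open("f1.pkl","rb"))
ob=np.array([[113,77],[249,77],[119,539],[233,539]])/2.75-.5+[200,90]
def X(v): return railpts(v[:2],v[2])[8:12]
f=lambda v:(wproj(p,s,X(v))-ob).ravel()
r=least_squares(f,[.6214,.0318,-.21]); print(r.x,np.degrees(r.x[2]),r.fun.round(2))
ct=np.array([[637,156],[615,283]])/6.-.5+[160,155]
print(tproj(t,X(r.x))[2:],ct)
cc=railpts(r.x[:2],r.x[2])[:8].reshape(4,2,3).mean(1); print(cc.round(4))
img=p["color"][100:400//2,220:320]
```

```text
[ 0.61959393  0.03213827 -0.21536494] -12.339502026190974 [-0.12 -0.04  0.09  0.25  0.67 -0.12 -0.65 -0.26]
[[262.04219187 202.11188227]
 [265.85628802 181.6219522 ]] [[265.66666667 180.5       ]
 [262.         201.66666667]]
[[ 0.6363  0.1083  0.06  ]
 [ 0.6252  0.0575  0.06  ]
 [ 0.614   0.0067  0.06  ]
 [ 0.6029 -0.0441  0.06  ]]
```

Run:
```python
from h import *
plan([.6368,.1083,.066],np.radians(-12.2),5)
```

```text
[3.57, 0.21, -0.42, 0.0, -0.0, 0.0, 0],
[3.56, 0.22, -0.41, 0.0, -0.0, 0.0, 0],
[3.57, 0.21, -0.42, 0.0, -0.0, 0.0, 0],
[3.56, 0.21, -0.42, 0.0, -0.0, 0.0, 0],
[3.57, 0.21, -0.41, 0.1, -0.0, 0.0, 0],
end [0.6367 0.1083 0.066 ] [ 0.977 -0.212 -0.001]
```

```bash
python3 -m jog '[[2,0.5,-1,0,0,0,0],[3,0.4,-0.8,0,0,0,0],[4.3,0.17,-0.28,0,0,0,0],[4.4,0,0,0,0,0,0],[3.8,0,0,0,0,0,0]]'
python3 - <<'E'
from h import *
s=bot.read_state();p=bot.grab_frame("wrist"); cv2.imwrite("pics/w2.png",p["color"]); show(); show()
c=[.6368,.1083]
print(rot(bot.read_state()).inv().apply(np.array([*c,.066])-np.array(bot.read_state()["eef_pos"]))*100)
E
```

```text
time_s: 4.12
eef_pos: [0.6363, 0.1088, 0.0662]
ee_rot: [-0.444, -0.549, -0.445, 0.55]
contact_force: [0.9, 0.4, 0.3]
gripper_width: 0.0857
t 4.175 pos [0.6324 0.1084 0.0608] yaw -12.11 xax [-0.011 -0.001 -1.   ] F [-2.  -0.2 -2.8] w 0.0853
t 4.175 pos [0.6324 0.1084 0.0608] yaw -12.11 xax [-0.011 -0.001 -1.   ] F [-2.  -0.2 -2.8] w 0.0853
[-0.52924971  0.42333661 -0.08326281]
```

View pics/w2.png

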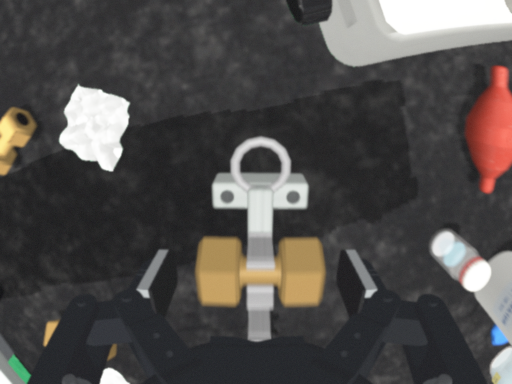

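```bash
python3 -m jog '[[0,0,0,0,0,0,0]]'; python3 -m jog '[[0,0,0,0,0,0,1],[0,0,0,0,0,0,1],[0,0,0,0,0,0,1],[0,0,0,0,0,0,1]]'; python3 -c "
from h import *
show()"
```

```text
time_s: 4.3
eef_pos: [0.6358, 0.1082, 0.0671]
ee_rot: [-0.443, -0.549, -0.445, 0.551]
contact_force: [1.2, -0.9, 0.4]
gripper_width: 0.0852
time_s: 4.8
eef_pos: [0.64, 0.1076, 0.0718]
ee_rot: [0.445, 0.552, 0.443, -0.549]
contact_force: [-0.4, 0.3, 5.9]
gripper_width: 0.0591
t 4.8 pos [0.64   0.1076 0.0718] yaw -12.21 xax [ 0.005  0.001 -1.   ] F [-0.4  0.3  5.9] w 0.0591
```

```bash
python3 -m jog '[[0,0,0,0,0,0,1],[0,0,0,0,0,0,1]]'; python3 -c "
from h import *
show()"
```

```text
time_s: 5.05
eef_pos: [0.64, 0.1076, 0.0718]
ee_rot: [0.445, 0.552, 0.443, -0.549]
contact_force: [0.5, 0.6, 7.1]
gripper_width: 0.0592
t 5.05 pos [0.64   0.1076 0.0718] yaw -12.21 xax [ 0.005  0.001 -1.   ] F [0.5 0.6 7.1] w 0.0592
```

Run:
```python
from h import *
s=bot.read_state();p=bot.grab_frame("wrist"); cv2.imwrite("pics/w3.png",cv2.resize(p["color"][120:384,130:400],None,fx=2.2,fy=2.2,interpolation=cv2.INTER_CUBIC)); show()
```

```text
t 5.1 pos [0.64   0.1076 0.0718] yaw -12.22 xax [ 0.005  0.001 -1.   ] F [0.2 0.8 6.1] w 0.0589
```

View pics/w3.png

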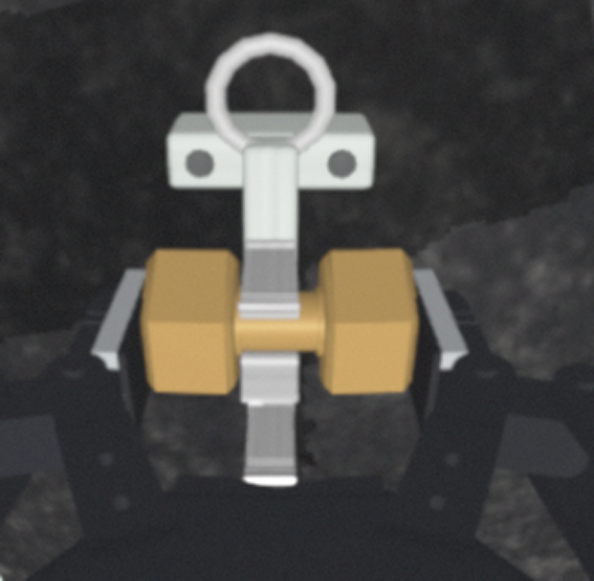

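```bash
python3 -m jog '[[-1,0,0,0,0,0,1],[-1,0,0,0,0,0,1],[-1,0,0,0,0,0,1],[-1.5,0,0,0,0,0,1],[-1.5,0,0,0,0,0,1]]';python3 -m jog '[[0,0,0,0,0,0,1],[0,0,0,0,0,0,1]]'
python3 - <<'E'
from h import *
s=bot.read_state();p=bot.grab_frame("wrist"); cv2.imwrite("pics/w4.png",cv2.resize(p["color"][120:384,130:400],None,fx=2.2,fy=2.2,interpolation=cv2.INTER_CUBIC)); show()
u=np.array([.2113,.9774])
c1=np.array([.6381,.1080])
print(c1-.104*u)
plan([*(c1-.104*u),.125],np.radians(-12.2),3)
E
```

```text
time_s: 5.72
eef_pos: [0.6382, 0.107, 0.1307]
ee_rot: [0.444, 0.551, 0.444, -0.55]
contact_force: [-0.0, 0.6, -1.0]
gripper_width: 0.0588
time_s: 5.98
eef_pos: [0.6378, 0.1072, 0.1293]
ee_rot: [-0.444, -0.55, -0.444, 0.55]
contact_force: [1.1, -0.4, -0.9]
gripper_width: 0.059
t 6.025 pos [0.6375 0.1072 0.1288] yaw -12.22 xax [-0.001 -0.    -1.   ] F [-0.4 -0.7 -1.7] w 0.0589
[0.6161248 0.0063504]
[0.13, 0.02, 3.43, -0.0, 0.0, 0.0, 0],
[0.13, 0.01, 3.44, -0.0, 0.0, 0.0, 0],
[0.12, 0.02, 3.43, -0.0, 0.0, 0.1, 0],
end [0.6162 0.0064 0.125 ] [ 0.977 -0.212  0.001]
```

View pics/w4.png

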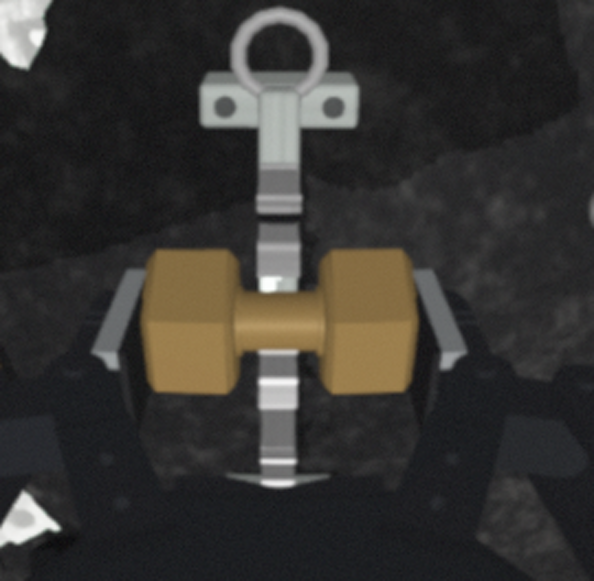

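```bash
python3 -m jog '[[0,0,3.4,0,0,0,1],[0,0,3.5,0,0,0,1],[0,0,3.4,0,0,0,1],[1.7,0,0,0,0,0,1],[1.7,0,0,0,0,0,1]]';python3 -m jog '[[0,0,0,0,0,0,1]]'
python3 - <<'E'
from h import *
s=bot.read_state();p=bot.grab_frame("wrist"); cv2.imwrite("pics/w5.png",cv2.resize(p["color"][120:384,130:400],None,fx=2.2,fy=2.2,interpolation=cv2.INTER_CUBIC)); show()
s=bot.read_state();print(rot(s).inv().apply(np.array([.6161,.0063,.0718])-s["eef_pos"])*100)
E
```

```text
time_s: 6.65
eef_pos: [0.6157, 0.0068, 0.0938]
ee_rot: [-0.444, -0.55, -0.444, 0.551]
contact_force: [-0.4, 0.6, -0.5]
gripper_width: 0.059
time_s: 6.78
eef_pos: [0.6139, 0.0076, 0.0923]
ee_rot: [-0.443, -0.549, -0.446, 0.552]
contact_force: [-0.3, -0.0, -0.5]
gripper_width: 0.0589
t 6.825 pos [0.6149 0.0075 0.0935] yaw -12.15 xax [-0.004  0.001 -1.   ] F [-0.7 -0.5 -0.8] w 0.0591
[2.16697821 0.15244055 0.09616054]
```

View pics/w5.png

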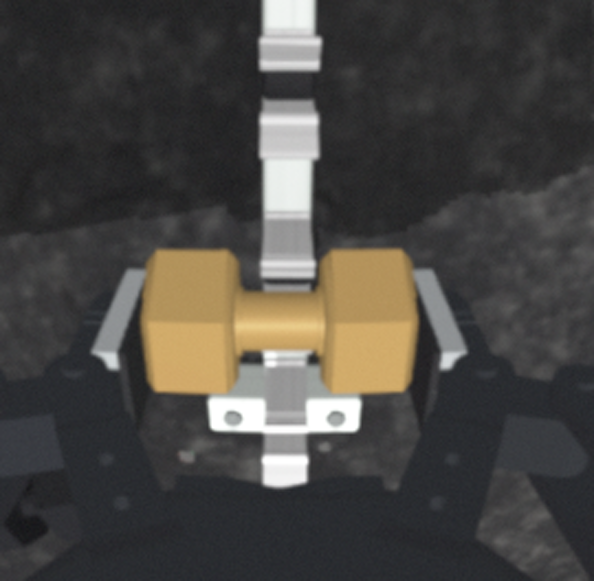

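```bash
python3 -m jog '[[0.4,0.15,0.1,0,0,0,1],[0.5,0,0,0,0,0,1],[0.5,0,0,0,0,0,1],[0.5,0,0,0,0,0,1]]';python3 -m jog '[[0.5,0,0,0,0,0,1],[0.5,0,0,0,0,0,1],[0.2,0,0,0,0,0,1],[0,0,0,0,0,0,1]]'
python3 - <<'E'
from h import *
s=bot.read_state();p=bot.grab_frame("wrist"); cv2.imwrite("pics/w6.png",cv2.resize(p["color"][120:384,130:400],None,fx=2.2,fy=2.2,interpolation=cv2.INTER_CUBIC)); show()
s=bot.read_state();print(rot(s).inv().apply(np.array([.6161,.0063,.0718])-s["eef_pos"])*100)
E
```

```text
time_s: 7.32
eef_pos: [0.6187, 0.0055, 0.0779]
ee_rot: [0.445, 0.551, 0.444, -0.549]
contact_force: [0.3, 1.5, 3.8]
gripper_width: 0.0591
time_s: 7.82
eef_pos: [0.6184, 0.0056, 0.0714]
ee_rot: [0.445, 0.551, 0.444, -0.55]
contact_force: [-12.8, 2.6, 38.1]
gripper_width: 0.0593
t 7.875 pos [0.6184 0.0056 0.0714] yaw -12.19 xax [ 0.003  0.    -1.   ] F [-13.    2.6  38.3] w 0.059
[-0.04417602 -0.23569315 -0.02517358]
```

View pics/w6.png

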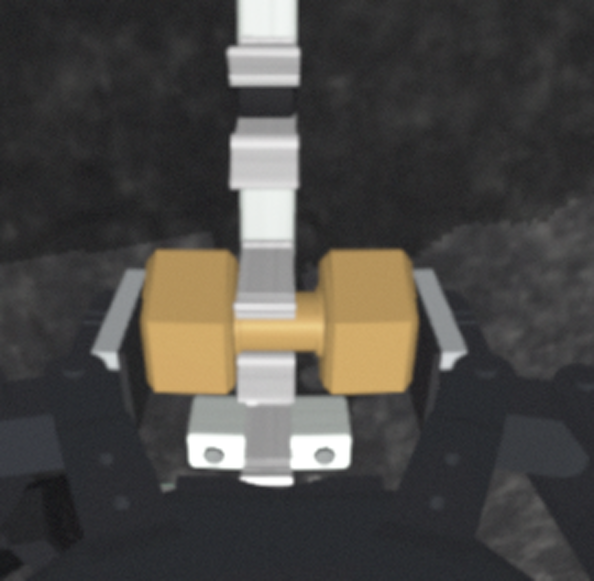

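```bash
python3 -m jog '[[-0.7,-0.3,0,0,0,0,1],[0,0,0,0,0,0,1]]';python3 -m jog '[[0,0,0,0,0,0,0],[0,0,0,0,0,0,0],[0,0,0,0,0,0,0]]'
python3 - <<'E'
from h import *
s=bot.read_state();p=bot.grab_frame("wrist"); cv2.imwrite("pics/w7.png",cv2.resize(p["color"][120:384,130:400],None,fx=2.2,fy=2.2,interpolation=cv2.INTER_CUBIC)); show()
E
```

```text
time_s: 8.12
eef_pos: [0.6147, 0.0062, 0.0718]
ee_rot: [0.444, 0.551, 0.444, -0.55]
contact_force: [-0.5, 0.8, 7.9]
gripper_width: 0.0593
time_s: 8.5
eef_pos: [0.6141, 0.0057, 0.0705]
ee_rot: [-0.444, -0.55, -0.444, 0.551]
contact_force: [0.1, -0.2, 0.5]
gripper_width: 0.0849
t 8.55 pos [0.6142 0.0057 0.0707] yaw -12.23 xax [-0.001 -0.    -1.   ] F [0.2 1.3 0.5] w 0.0852
```

View pics/w7.png

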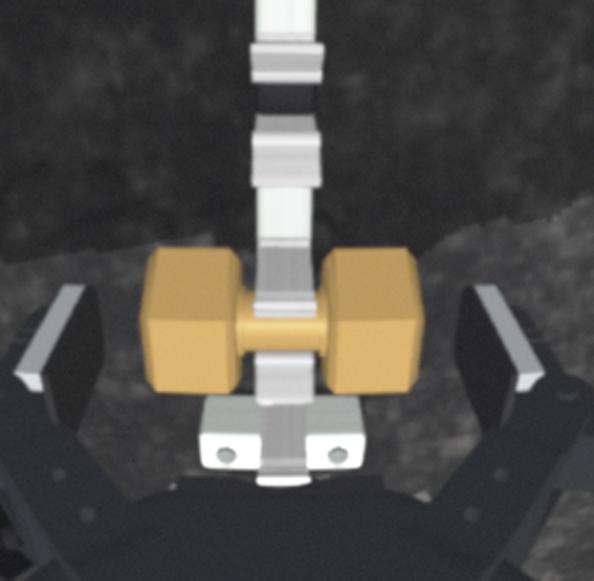

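Run:
```python
from h import *
s=bot.read_state()
plan([.453,-.215,.19],0,6,p0=np.array(s["eef_pos"])+[0,0,.08])
```

```text
[-0.65, -1.85, 4.16, -2.0, 0.0, 0.0, 0],
[-0.65, -1.99, 4.1, -2.0, 0.0, 0.0, 0],
[-0.66, -2.13, 4.03, -2.0, 0.0, 0.0, 0],
[-0.65, -2.27, 3.95, -2.0, 0.0, 0.0, 0],
[-0.65, -2.41, 3.86, -2.0, 0.0, 0.0, 0],
[-0.65, -2.54, 3.78, -2.2, 0.0, 0.1, 0],
end [ 0.453 -0.215  0.19 ] [ 1.    -0.     0.001]
```

```bash
python3 -m jog '[[-3,0,0,0,0,0,0],[-5,0,0,0,0,0,0],[-0.65,-1.85,4.15,-2,0,0,0],[-0.65,-2,4.1,-2,0,0,0],[-0.65,-2.1,4,-2,0,0,0]]';python3 -m jog '[[-0.65,-2.3,3.95,-2,0,0,0],[-0.65,-2.4,3.85,-2,0,0,0],[-0.65,-2.5,3.8,-2.2,0,0,0],[0,0,0,0,0,0,0]]'
python3 - <<'E'
from h import *
s=bot.read_state();p=bot.grab_frame("wrist"); cv2.imwrite("pics/w8.png",p["color"]); show()
for d in bot.place_of(p,"fitting_a_center")[:3]: print(d)
for d in bot.trace(p,"fitting_a_center")[:3]:
    v,u=np.nonzero(d["region"]); print(d["confidence"],u.min(),u.max(),v.min(),v.max())
t=bot.grab_frame("top")
for d in bot.place_of(t,"fitting_c_center")[:3]: print(d)
cv2.imwrite("pics/t2.png",cv2.resize(t["color"][150:300,150:350],None,fx=4,fy=4,interpolation=cv2.INTER_CUBIC))
E
```

```text
time_s: 9.18
eef_pos: [0.5334, -0.1051, 0.171]
ee_rot: [-0.473, -0.526, -0.472, 0.526]
contact_force: [-0.3, -1.1, -0.1]
gripper_width: 0.0853
time_s: 9.68
eef_pos: [0.4527, -0.2167, 0.1908]
ee_rot: [-0.499, -0.501, -0.498, 0.501]
contact_force: [0.4, 0.8, -0.3]
gripper_width: 0.0856
t 9.725 pos [ 0.4534 -0.2156  0.1905] yaw -0.19 xax [ 0.001 -0.    -1.   ] F [ 0.2  0.2 -0.1] w 0.0854
{'xyz': [0.4484, -0.2246, 0.0102], 'confidence': 0.88}
0.9 232 276 172 193
{'xyz': [0.616, 0.0076, 0.0567], 'confidence': 0.85}
{'xyz': [0.6386, 0.109, 0.0562], 'confidence': 0.63}
```

View pics/w8.png

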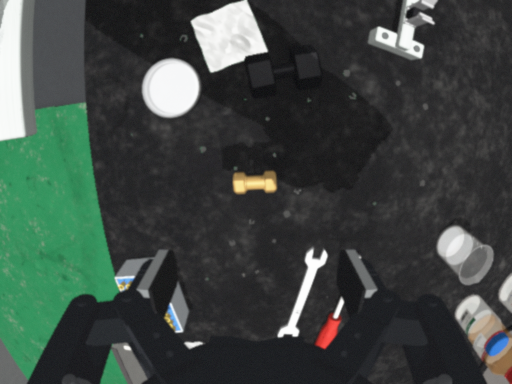

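View pics/t2.png

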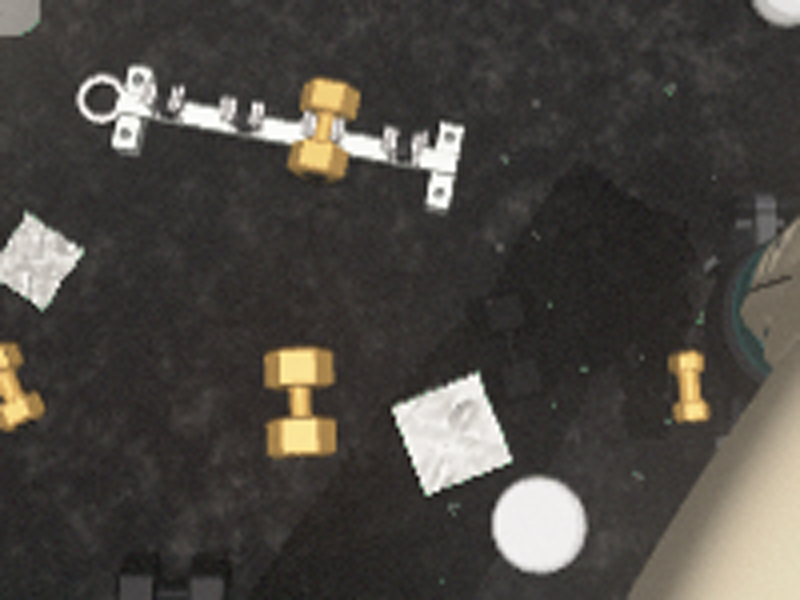

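```bash
cat >> h.py <<'E'
def waxis(p,s,mask,z):
    v,u=np.nonzero(mask); P=[]
    for a,b in zip(u,v):
        o,d=wray(p,s,(a,b)); P.append((o+d*(z-o[2])/d[2])[:2])
    P=np.array(P); c=P.mean(0); w,V=np.linalg.eigh(np.cov((P-c).T)); a=V[:,1]; q=(P-c)@a; q2=(P-c)@V[:,0]
    mid=c+a*(q.max()+q.min())/2+V[:,0]*(q2.max()+q2.min())/2
    return c.round(4),mid.round(4),np.degrees(np.arctan2(a[1],a[0])).round(1),np.ptp(q).round(4)
E
python3 - <<'E'
from h import *
s=bot.read_state();p=bot.grab_frame("wrist")
for d in bot.trace(p,"fitting_a_center")[:3]: print(d["confidence"],waxis(p,s,d["region"],.012))
s2=bot.read_state(); print(np.round(s2["eef_pos"],4))
cv2.imwrite("pics/w8b.png",cv2.resize(p["color"][140:220,200:310],None,fx=6,fy=6,interpolation=cv2.INTER_CUBIC))
E
```

```text
0.77 (array([ 0.4486, -0.2234]), array([ 0.4487, -0.2236]), np.float64(-178.9), np.float64(0.0441))
[ 0.4542 -0.2137  0.19  ]
```

View pics/w8b.png

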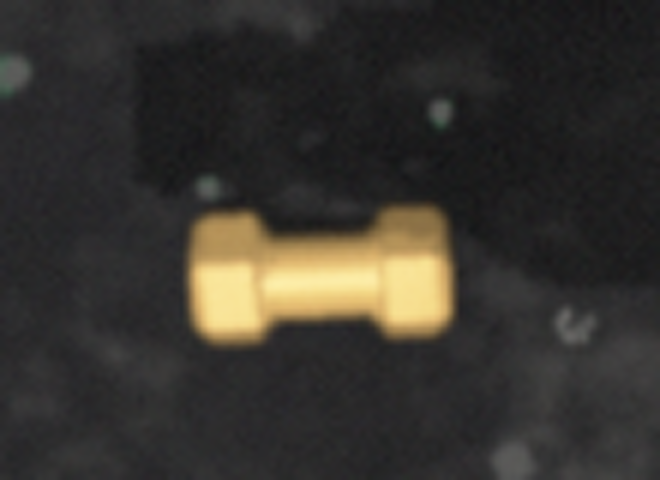

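```bash
python3 -m jog '[[4,-0.2,0.4,-2,0,0,0],[5,-0.2,0.45,0,0,0,0],[4,0,0,0,0,0,0],[2,0,0,0,0,0,0],[0,0,0,0,0,0,0]]'
python3 - <<'E'
from h import *
s=bot.read_state();p=bot.grab_frame("wrist"); cv2.imwrite("pics/w9.png",cv2.resize(p["color"][120:384,130:400],None,fx=2.2,fy=2.2,interpolation=cv2.INTER_CUBIC)); show()
E
```

```text
time_s: 10.65
eef_pos: [0.4487, -0.2215, 0.0385]
ee_rot: [0.507, 0.491, 0.51, -0.491]
contact_force: [-0.8, -0.9, -0.0]
gripper_width: 0.0856
t 10.7 pos [ 0.4498 -0.2223  0.0398] yaw 2.04 xax [-0.001  0.001 -1.   ] F [-0.3  0.6  0.6] w 0.0852
```

View pics/w9.png

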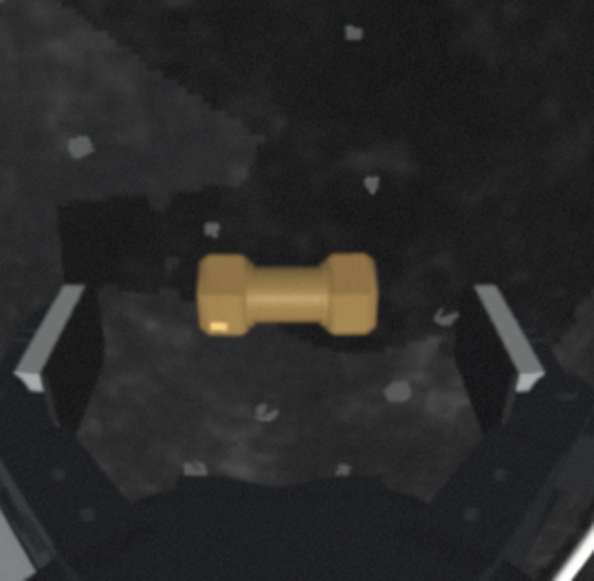

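Run:
```python
from h import *
p=bot.grab_frame("wrist"); s=bot.read_state()
for d in (.0118,.018,.0298):
    X=np.array(s["eef_pos"])+rot(s).apply([d,0,0]); u=wproj(p,s,X)[0]; print(d,u,(u-[130,120])*2.2)
for d in bot.trace(p,"fitting_a_center")[:1]: print(waxis(p,s,d["region"],.012))
```

```text
0.0118 [259.48471324 265.89929329] [284.86636912 320.97844524]
0.018 [259.38641205 259.56829628] [284.65010652 307.05025181]
0.0298 [259.21505946 248.61397915] [284.2731308  282.95075413]
(array([ 0.4501, -0.2236]), array([ 0.4498, -0.2242]), np.float64(-177.0), np.float64(0.0459))
```

```bash
python3 -m jog '[[0.6,0.1,0.2,-0.8,0,0,0],[0.5,0,0,0,0,0,0],[0,0,0,0,0,0,0.5],[0,0,0,0,0,0,1],[0,0,0,0,0,0,1]]';python3 -m jog '[[0,0,0,0,0,0,1],[0,0,0,0,0,0,1]]'
python3 - <<'E'
from h import *
show()
E
```

```text
time_s: 11.42
eef_pos: [0.4516, -0.2255, 0.0299]
ee_rot: [0.512, 0.488, 0.512, -0.488]
contact_force: [0.1, -0.1, -0.5]
gripper_width: 0.0426
time_s: 11.68
eef_pos: [0.4515, -0.2255, 0.0298]
ee_rot: [0.512, 0.488, 0.512, -0.488]
contact_force: [0.1, 0.4, 3.8]
gripper_width: 0.0425
t 11.675 pos [ 0.4515 -0.2255  0.0298] yaw 2.78 xax [ 0.001 -0.001 -1.   ] F [0.1 0.4 3.8] w 0.0425
```

```bash
python3 -m jog '[[-3,0,0,0,0,0,1],[-5,0,0,0,0,0,1],[-3.5,0,0,0,0,0,1]]'
python3 - <<'E'
from h import *
p=bot.grab_frame("wrist"); s=bot.read_state(); cv2.imwrite("pics/w10.png",cv2.resize(p["color"][120:384,130:400],None,fx=2.2,fy=2.2,interpolation=cv2.INTER_CUBIC)); show()
plan([.637,.1077,.13],np.radians(-12.2),8)
E
```

```text
time_s: 12.05
eef_pos: [0.4511, -0.2251, 0.1457]
ee_rot: [0.512, 0.488, 0.512, -0.488]
contact_force: [0.6, -0.5, -1.0]
gripper_width: 0.0426
t 12.1 pos [ 0.4536 -0.2267  0.1502] yaw 2.79 xax [ 0.007 -0.004 -1.   ] F [ 1.7 -0.2  2.3] w 0.0425
[0.25, 2.49, -4.06, 1.9, 0.0, -0.0, 0],
[0.25, 2.36, -4.15, 1.9, 0.0, -0.0, 0],
[0.25, 2.21, -4.22, 1.9, 0.0, -0.0, 0],
[0.25, 2.08, -4.29, 1.9, 0.0, -0.0, 0],
[0.25, 1.93, -4.36, 1.9, 0.0, -0.0, 0],
[0.25, 1.79, -4.42, 1.9, 0.0, -0.0, 0],
[0.25, 1.64, -4.48, 1.9, 0.0, -0.0, 0],
[0.25, 1.49, -4.53, 1.7, 0.2, -0.4, 0],
end [0.637  0.1077 0.13  ] [ 0.977 -0.211  0.   ]
```

View pics/w10.png

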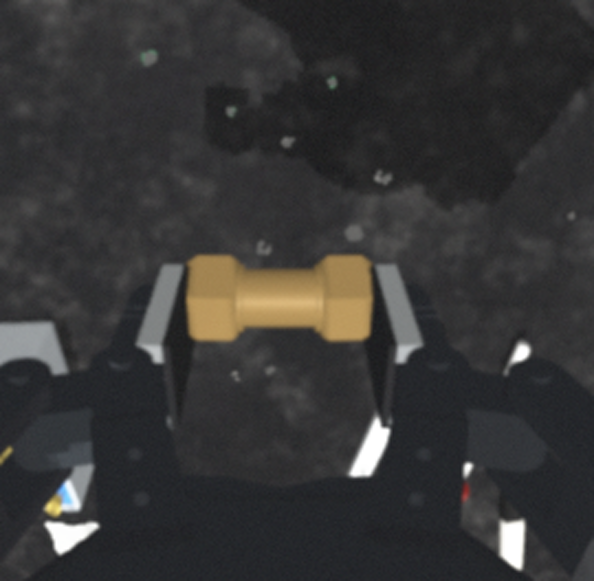

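```bash
python3 -m jog '[[0.1,2.5,-4.05,1.9,0,0,1],[0.1,2.35,-4.15,1.9,0,0,1],[0.1,2.2,-4.2,1.9,0,0,1],[0.1,2.1,-4.3,1.9,0,0,1],[0.1,1.95,-4.35,1.9,0,0,1]]';python3 -m jog '[[0.5,1.8,-4.4,1.9,0,0,1],[0.5,1.65,-4.5,1.9,0,0,1],[0.5,1.5,-4.45,1.8,0,0,1],[0,0,0,0,0,0,1],[0,0,0,0,0,0,1]]'
python3 - <<'E'
from h import *
show();p=bot.grab_frame("wrist"); s=bot.read_state(); cv2.imwrite("pics/w11.png",cv2.resize(p["color"][120:384,130:400],None,fx=2.2,fy=2.2,interpolation=cv2.INTER_CUBIC)); show()
s=bot.read_state();print(rot(s).inv().apply(np.array([.637,.1077,.080])-s["eef_pos"])*100)
E
```

```text
time_s: 12.72
eef_pos: [0.5658, -0.0148, 0.1385]
ee_rot: [-0.469, -0.528, -0.47, 0.529]
contact_force: [-0.2, -0.6, -0.3]
gripper_width: 0.0422
time_s: 13.35
eef_pos: [0.6338, 0.108, 0.1234]
ee_rot: [-0.443, -0.55, -0.444, 0.551]
contact_force: [-0.2, 0.5, -1.1]
gripper_width: 0.0424
t 13.35 pos [0.6338 0.108  0.1234] yaw -12.29 xax [-0.002 -0.001 -1.   ] F [-0.2  0.5 -1.1] w 0.0424
t 13.4 pos [0.6338 0.1075 0.1236] yaw -12.34 xax [-0.002 -0.001 -1.   ] F [-0.4 -0.2 -0.3] w 0.0424
[ 4.36420036  0.31453887 -0.09236803]
```

View pics/w11.png

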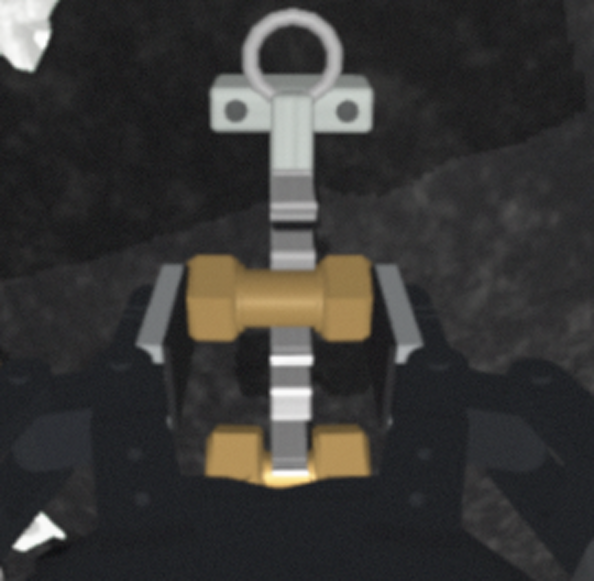

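```bash
python3 -m jog '[[0.8,0.3,0,0,0,0,1],[1,0,0,0,0,0,1],[0.6,0,0,0,0,0,1],[0,0,0,0,0,0,1]]'
python3 - <<'E'
from h import *
show();p=bot.grab_frame("wrist"); s=bot.read_state(); cv2.imwrite("pics/w12.png",cv2.resize(p["color"][120:384,130:400],None,fx=2.2,fy=2.2,interpolation=cv2.INTER_CUBIC)); show()
s=bot.read_state();print(rot(s).inv().apply(np.array([.637,.1077,.080])-s["eef_pos"])*100)
E
```

```text
time_s: 13.9
eef_pos: [0.6369, 0.1073, 0.0992]
ee_rot: [-0.443, -0.55, -0.444, 0.551]
contact_force: [0.1, 0.2, -0.7]
gripper_width: 0.0417
t 13.9 pos [0.6369 0.1073 0.0992] yaw -12.34 xax [-0.002 -0.    -1.   ] F [ 0.1  0.2 -0.7] w 0.0417
t 13.95 pos [0.6374 0.1074 0.0998] yaw -12.33 xax [-0.001 -0.    -1.   ] F [ 0.8 -0.6 -0.3] w 0.0425
[ 1.98026672 -0.04045782 -0.02270941]
```

View pics/w12.png

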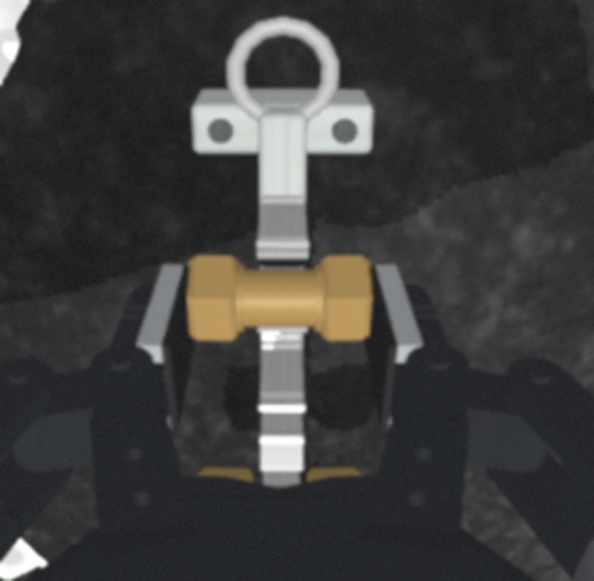

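```bash
python3 -m jog '[[0.6,0,0.05,0,0,0,1],[0.5,0,0,0,0,0,1],[0.5,0,0,0,0,0,1],[0.4,0,0,0,0,0,1],[0.3,0,0,0,0,0,1]]'; python3 -m jog '[[0.2,0,0,0,0,0,1]]';  python3 - <<'E'
from h import *
show();p=bot.grab_frame("wrist"); s=bot.read_state(); cv2.imwrite("pics/w13.png",cv2.resize(p["color"][120:384,130:400],None,fx=2.2,fy=2.2,interpolation=cv2.INTER_CUBIC)); show()
E
```

```text
time_s: 14.58
eef_pos: [0.6381, 0.1066, 0.0794]
ee_rot: [-0.444, -0.551, -0.443, 0.551]
contact_force: [-7.2, -3.2, 24.5]
gripper_width: 0.0426
time_s: 14.7
eef_pos: [0.6381, 0.1066, 0.0793]
ee_rot: [-0.444, -0.551, -0.443, 0.551]
contact_force: [-10.2, -3.1, 29.2]
gripper_width: 0.0425
t 14.7 pos [0.6381 0.1066 0.0793] yaw -12.32 xax [ 0.001 -0.001 -1.   ] F [-10.2  -3.1  29.2] w 0.0425
t 14.75 pos [0.6381 0.1067 0.0794] yaw -12.32 xax [ 0.001 -0.001 -1.   ] F [-7.1 -2.8 21.8] w 0.0427
```

View pics/w13.png

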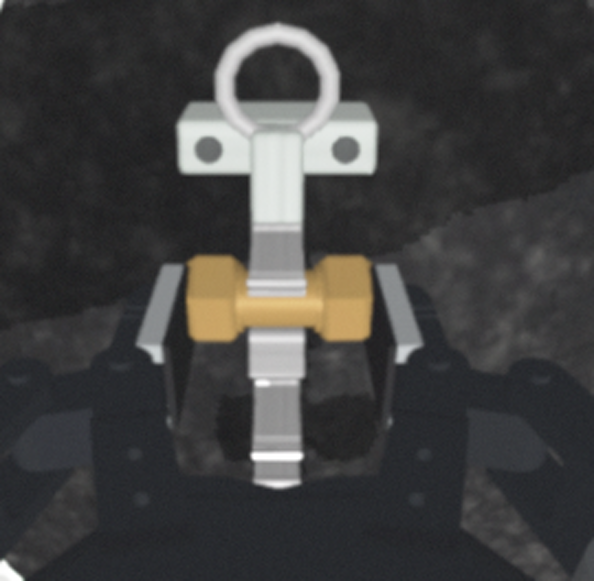

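```bash
python3 -m jog '[[-0.6,0,0,0,0,0,1],[0,0,0,0,0,0,0],[0,0,0,0,0,0,0],[0,0,0,0,0,0,0]]';  python3 - <<'E'
from h import *
show();p=bot.grab_frame("wrist"); s=bot.read_state(); cv2.imwrite("pics/w14.png",cv2.resize(p["color"][120:384,130:400],None,fx=2.2,fy=2.2,interpolation=cv2.INTER_CUBIC)); show()
plan([.4637,.2153,.09],np.radians(23.5),5,p0=np.array(s["eef_pos"])+[0,0,.07])
E
```

```text
time_s: 15.25
eef_pos: [0.6376, 0.1073, 0.0809]
ee_rot: [-0.443, -0.551, -0.444, 0.551]
contact_force: [-0.4, 0.3, 0.2]
gripper_width: 0.0854
t 15.25 pos [0.6376 0.1073 0.0809] yaw -12.3 xax [-0.  0. -1.] F [-0.4  0.3  0.2] w 0.0854
t 15.3 pos [0.6376 0.1073 0.081 ] yaw -12.3 xax [-0.  0. -1.] F [ 0.1 -0.7  0.1] w 0.0856
[1.22, -3.86, -1.37, -7.2, -0.0, 0.0, 0],
[1.22, -3.65, -1.84, -7.2, -0.0, 0.0, 0],
[1.22, -3.4, -2.29, -7.2, -0.0, 0.0, 0],
[1.23, -3.08, -2.69, -7.2, -0.0, 0.0, 0],
[1.22, -2.73, -3.06, -7.0, -0.0, 0.0, 0],
end [0.4637 0.2153 0.09  ] [ 0.917  0.399 -0.   ]
```

View pics/w14.png

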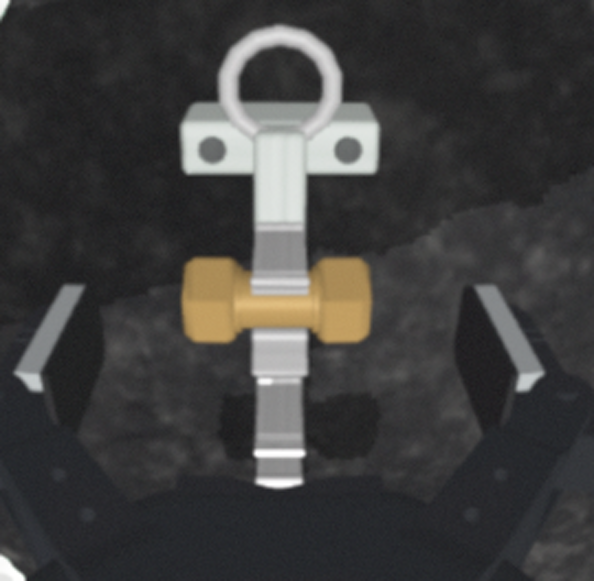

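```bash
python3 -m jog '[[-3,0,0,0,0,0,0],[-4,0,0,0,0,0,0],[1.2,-3.85,-1.4,-7.2,0,0,0],[1.2,-3.65,-1.85,-7.2,0,0,0],[1.2,-3.4,-2.3,-7.2,0,0,0]]';python3 -m jog '[[1.2,-3.1,-2.7,-7.2,0,0,0],[1.2,-2.7,-3.05,-7,0,0,0],[0,0,0,0,0,0,0]]'
cat > look.py <<'E'
import sys
from h import *
def look(name,t,zax,zfin):
    p=bot.grab_frame("wrist"); s=bot.read_state(); cv2.imwrite(f"pics/{name}.png",cv2.resize(p["color"][120:384,130:400],None,fx=2.2,fy=2.2,interpolation=cv2.INTER_CUBIC)); show()
    u=wproj(p,s,np.array(s["eef_pos"])+rot(s).apply([s["eef_pos"][2]-zax,0,0]))[0]; print("expected px",(u-[130,120])*2.2)
    for d in bot.trace(p,t)[:3]: 
        r=waxis(p,s,d["region"],zax+.003); yaw=r[2]; yaw=yaw if abs(yaw)<90 else yaw-180*np.sign(yaw)
        print(round(d["confidence"],2),r,"tool move cm",(rot(s).inv().apply([*r[1],zfin]-np.array(s["eef_pos"]))*100).round(2))
E
python3 - <<'E'
from look import *
look("w15","fitting_b_center",.013,.03)
E
```

```text
time_s: 15.92
eef_pos: [0.5327, 0.1731, 0.1152]
ee_rot: [0.54, 0.457, 0.54, -0.457]
contact_force: [-0.1, 0.4, -0.5]
gripper_width: 0.0853
time_s: 16.3
eef_pos: [0.4598, 0.2161, 0.0897]
ee_rot: [0.591, 0.386, 0.593, -0.388]
contact_force: [-0.4, 0.2, 0.9]
gripper_width: 0.0852
t 16.35 pos [0.4625 0.216  0.0908] yaw 23.56 xax [-0.001 -0.001 -1.   ] F [ 0.7 -0.5  0.5] w 0.0854
expected px [283.24988414 211.08180535]
0.6 (array([0.4635, 0.2145]), array([0.4634, 0.2142]), np.float64(-155.7), np.float64(0.0547)) tool move cm [6.08 0.02 0.2 ]
```

View pics/w15.png

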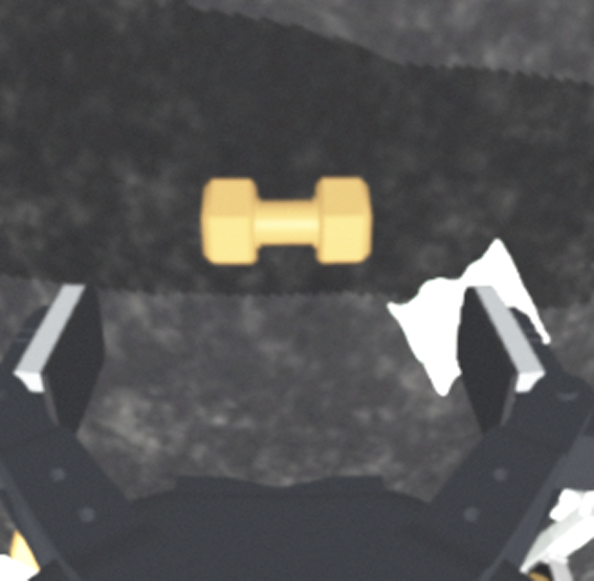

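```bash
python3 -m jog '[[2.5,0.03,0.15,-0.5,0,0,0],[2.5,0,0,0,0,0,0],[1.1,0,0,0,0,0,0],[0,0,0,0,0,0,0]]'
python3 - <<'E'
from look import *
look("w16","fitting_b_center",.013,.03)
E
```

```text
time_s: 16.9
eef_pos: [0.4654, 0.214, 0.03]
ee_rot: [0.593, 0.385, 0.593, -0.386]
contact_force: [0.1, -0.1, -0.5]
gripper_width: 0.0857
t 16.95 pos [0.4658 0.2143 0.0306] yaw 23.94 xax [ 0.001  0.    -1.   ] F [-0.1 -1.1  0.5] w 0.085
expected px [284.79091884 309.87867778]
0.67 (array([0.4607, 0.2149]), array([0.4611, 0.2139]), np.float64(-155.5), np.float64(0.0555)) tool move cm [ 0.06 -0.45 -0.16]
```

View pics/w16.png

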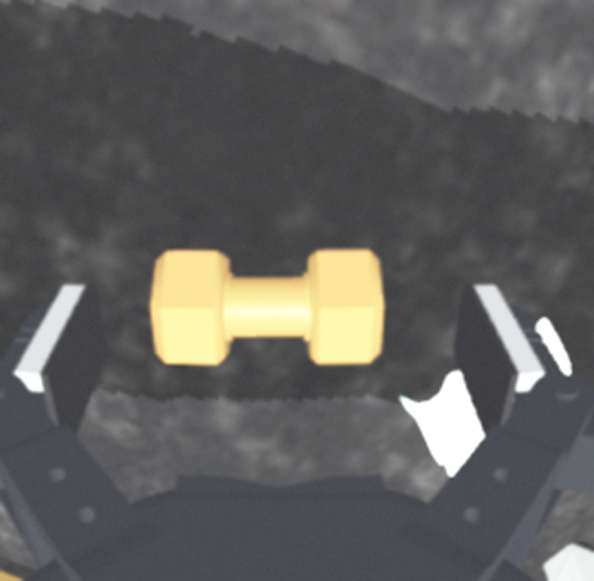

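```bash
python3 -m jog '[[0.1,-0.35,-0.05,0,0,0,0],[0,0,0,0,0,0,0.5],[0,0,0,0,0,0,1],[0,0,0,0,0,0,1],[0,0,0,0,0,0,1]]'
python3 - <<'E'
from h import *
show()
E
python3 -m jog '[[-3,0,0,0,0,0,1],[-5,0,0,0,0,0,1],[-3.5,0,0,0,0,0,1],[0,0,0,0,0,0,1]]'
python3 - <<'E'
from look import *
p=bot.grab_frame("wrist"); cv2.imwrite(f"pics/w17.png",cv2.resize(p["color"][120:384,130:400],None,fx=2.2,fy=2.2,interpolation=cv2.INTER_CUBIC)); show()
plan([.6261,.0567,.13],np.radians(-12.4),5)
E
```

```text
time_s: 17.62
eef_pos: [0.4621, 0.2137, 0.0301]
ee_rot: [0.593, 0.386, 0.593, -0.385]
contact_force: [-1.2, -0.3, 4.9]
gripper_width: 0.0507
t 17.625 pos [0.4621 0.2137 0.0301] yaw 23.99 xax [ 0.001  0.    -1.   ] F [-1.2 -0.3  4.9] w 0.0507
time_s: 18.12
eef_pos: [0.4639, 0.2142, 0.1472]
ee_rot: [0.594, 0.387, 0.591, -0.383]
contact_force: [0.0, -0.4, -1.4]
gripper_width: 0.0506
t 18.175 pos [0.4623 0.2137 0.1451] yaw 23.99 xax [ 0.002  0.001 -1.   ] F [-0.7 -0.1 -1.1] w 0.0506
[0.31, 1.72, 4.2, 7.3, -0.0, -0.0, 0],
[0.31, 2.23, 3.95, 7.3, -0.0, -0.0, 0],
[0.3, 2.72, 3.63, 7.3, -0.0, -0.0, 0],
[0.31, 3.16, 3.26, 7.3, -0.0, -0.0, 0],
[0.31, 3.55, 2.83, 7.2, -0.1, -0.1, 0],
end [0.6261 0.0567 0.13  ] [ 0.977 -0.215  0.001]
```

View pics/w17.png

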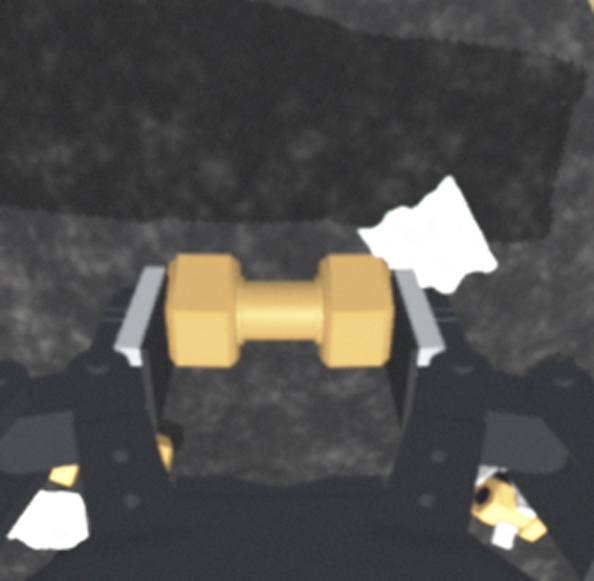

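```bash
python3 -m jog '[[0,1.7,4.2,7.3,0,0,1],[0,2.25,3.95,7.3,0,0,1],[0,2.7,3.65,7.3,0,0,1],[0,3.15,3.25,7.3,0,0,1],[0,3.55,2.85,7.2,0,0,1]]';python3 -m jog '[[2,0,0,0,0,0,1],[0,0,0,0,0,0,1],[0,0,0,0,0,0,1]]'
python3 - <<'E'
from h import *
p=bot.grab_frame("wrist"); cv2.imwrite(f"pics/w18.png",cv2.resize(p["color"][120:384,130:400],None,fx=2.2,fy=2.2,interpolation=cv2.INTER_CUBIC)); show()
s=bot.read_state();print(rot(s).inv().apply(np.array([.6261,.0567,.0771])-s["eef_pos"])*100)
E
```

```text
time_s: 18.8
eef_pos: [0.6241, 0.055, 0.1413]
ee_rot: [-0.441, -0.551, -0.443, 0.553]
contact_force: [0.6, 0.5, -1.2]
gripper_width: 0.051
time_s: 19.18
eef_pos: [0.6236, 0.0564, 0.1229]
ee_rot: [-0.442, -0.55, -0.444, 0.552]
contact_force: [0.4, -0.6, -0.7]
gripper_width: 0.0508
t 19.225 pos [0.6242 0.0565 0.1238] yaw -12.37 xax [-0.001  0.    -1.   ] F [ 0.7 -0.1 -0.7] w 0.0509
[ 4.6679045   0.18851277 -0.05921744]
```

View pics/w18.png

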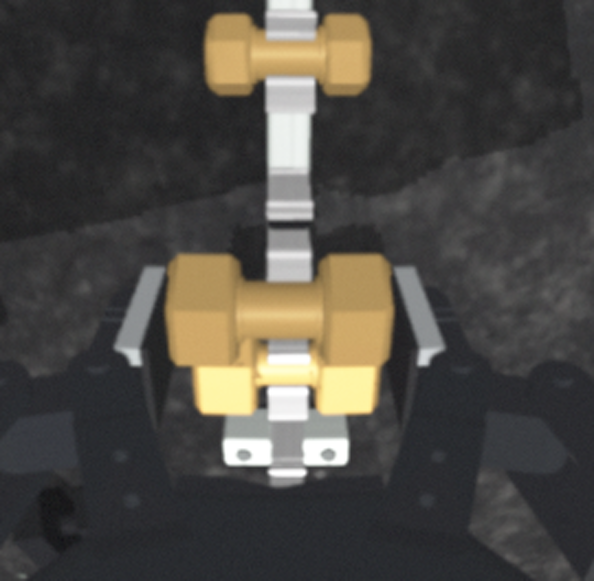

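```bash
python3 -m jog '[[1,0.22,-0.05,0,0,0,1],[1,0,0,0,0,0,1],[0.6,0,0,0,0,0,1],[0,0,0,0,0,0,1]]'
python3 - <<'E'
from h import *
p=bot.grab_frame("wrist"); cv2.imwrite(f"pics/w19.png",cv2.resize(p["color"][120:384,130:400],None,fx=2.2,fy=2.2,interpolation=cv2.INTER_CUBIC)); show()
s=bot.read_state();print(rot(s).inv().apply(np.array([.6261,.0567,.0771])-s["eef_pos"])*100)
E
```

```text
time_s: 19.73
eef_pos: [0.6265, 0.0561, 0.0974]
ee_rot: [-0.443, -0.551, -0.443, 0.552]
contact_force: [0.0, 0.8, -0.8]
gripper_width: 0.0505
t 19.775 pos [0.6269 0.0561 0.0979] yaw -12.41 xax [-0.001  0.    -1.   ] F [ 0.1 -0.4 -0.8] w 0.0507
[ 2.08039358 -0.09198613 -0.0417795 ]
```

View pics/w19.png

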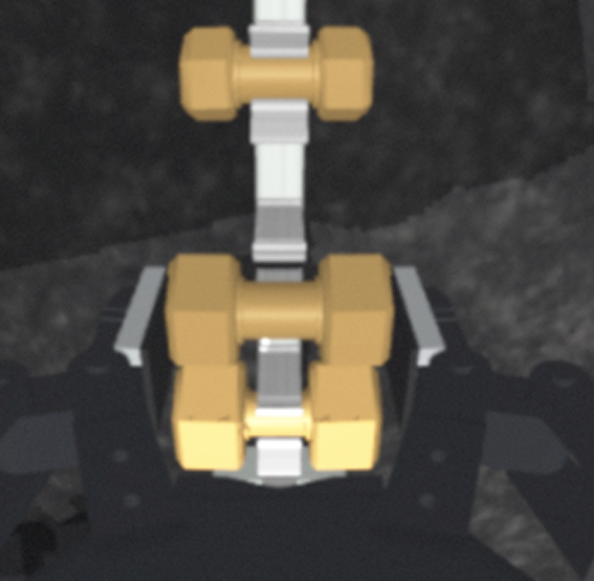

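```bash
python3 -m jog '[[0.6,-0.05,-0.1,0,0,0,1],[0.5,0,0,0,0,0,1],[0.5,0,0,0,0,0,1],[0.4,0,0,0,0,0,1],[0.4,0,0,0,0,0,1]]'; python3 -m jog '[[0.2,0,0,0,0,0,1]]';  python3 - <<'E'
from h import *
show();p=bot.grab_frame("wrist"); s=bot.read_state(); cv2.imwrite("pics/w20.png",cv2.resize(p["color"][120:384,130:400],None,fx=2.2,fy=2.2,interpolation=cv2.INTER_CUBIC)); show()
E
```

```text
time_s: 20.4
eef_pos: [0.6276, 0.0571, 0.0766]
ee_rot: [0.443, 0.551, 0.443, -0.551]
contact_force: [-8.0, -1.2, 28.9]
gripper_width: 0.0509
time_s: 20.52
eef_pos: [0.6276, 0.0571, 0.0766]
ee_rot: [0.443, 0.551, 0.443, -0.551]
contact_force: [-10.3, -0.9, 31.7]
gripper_width: 0.0509
t 20.525 pos [0.6276 0.0571 0.0766] yaw -12.41 xax [ 0.001 -0.    -1.   ] F [-10.3  -0.9  31.7] w 0.0509
t 20.575 pos [0.6276 0.0571 0.0766] yaw -12.41 xax [ 0.001 -0.    -1.   ] F [-9.  -0.9 23.3] w 0.0507
```

View pics/w20.png

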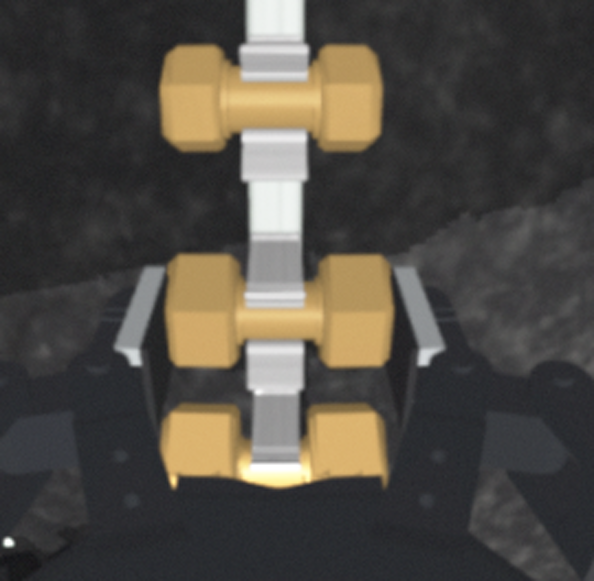

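```bash
python3 -m jog '[[-0.6,0,0,0,0,0,1],[0,0,0,0,0,0,0],[0,0,0,0,0,0,0],[0,0,0,0,0,0,0]]';  python3 - <<'E'
from h import *
show()
p=bot.grab_frame("wrist"); s=bot.read_state(); cv2.imwrite("pics/w21.png",cv2.resize(p["color"][120:384,130:400],None,fx=2.2,fy=2.2,interpolation=cv2.INTER_CUBIC)); show()
plan([.4462,.0277,.11],np.radians(1.7),4,p0=np.array(s["eef_pos"])+[0,0,.07])
E
```

```text
time_s: 21.08
eef_pos: [0.6268, 0.0571, 0.0778]
ee_rot: [-0.443, -0.551, -0.443, 0.551]
contact_force: [-0.3, -0.1, 0.3]
gripper_width: 0.0851
t 21.075 pos [0.6268 0.0571 0.0778] yaw -12.42 xax [-0.001  0.    -1.   ] F [-0.3 -0.1  0.3] w 0.0851
t 21.125 pos [0.6268 0.0572 0.0779] yaw -12.41 xax [-0.001  0.    -1.   ] F [-0.2 -1.1 -0.4] w 0.0852
[0.95, -4.25, 1.69, -3.5, 0.0, 0.0, 0],
[0.95, -4.35, 1.43, -3.5, 0.0, 0.0, 0],
[0.95, -4.42, 1.16, -3.5, 0.0, 0.0, 0],
[0.95, -4.49, 0.88, -3.6, -0.0, 0.0, 0],
end [0.4462 0.0277 0.11  ] [ 1.     0.029 -0.001]
```

View pics/w21.png

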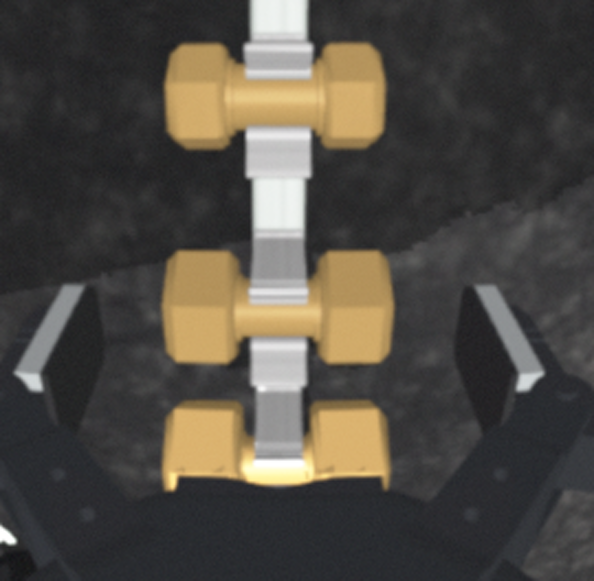

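```bash
python3 -m jog '[[-3,0,0,0,0,0,0],[-4,0,0,0,0,0,0],[0.95,-4.25,1.7,-3.5,0,0,0],[0.95,-4.35,1.45,-3.5,0,0,0],[0.95,-4.4,1.15,-3.5,0,0,0]]';python3 -m jog '[[0.95,-4.5,0.9,-3.6,0,0,0],[0,0,0,0,0,0,0],[0,0,0,0,0,0,0]]'
python3 - <<'E'
from look import *
look("w22","fitting_d_center",.019,.034)
E
```

```text
time_s: 21.75
eef_pos: [0.4905, 0.0346, 0.1196]
ee_rot: [0.492, 0.508, 0.492, -0.508]
contact_force: [0.6, 0.3, 0.4]
gripper_width: 0.0853
time_s: 22.12
eef_pos: [0.4474, 0.0272, 0.1107]
ee_rot: [0.508, 0.493, 0.507, -0.492]
contact_force: [0.9, -0.2, -0.4]
gripper_width: 0.0852
t 22.175 pos [0.4483 0.0272 0.1111] yaw 1.67 xax [ 0.003 -0.    -1.   ] F [ 0.4  0.5 -0. ] w 0.0853
expected px [282.8316925  192.91203398]
0.81 (array([0.4461, 0.0278]), array([0.4459, 0.0276]), np.float64(-179.0), np.float64(0.0732)) tool move cm [ 7.71 -0.26 -0.05]
0.59 (array([ 0.4789, -0.0969]), array([ 0.4772, -0.0984]), np.float64(-177.9), np.float64(0.0736)) tool move cm [ 7.72  2.5  12.64]
```

View pics/w22.png

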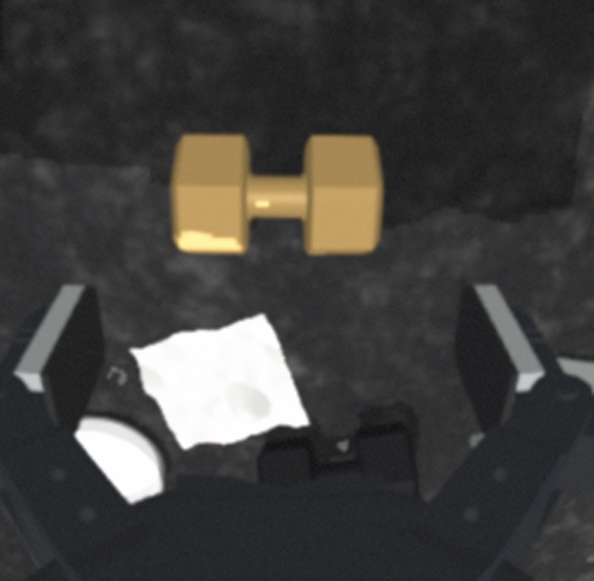

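```bash
python3 -m jog '[[3,-0.15,0,0.6,0,0,0],[2,-0.05,0,0,0,0,0],[0,0,0,0,0,0,0]]'
python3 - <<'E'
from look import *
look("w23","fitting_d_center",.019,.034)
E
```

```text
time_s: 22.6
eef_pos: [0.4444, 0.0274, 0.0594]
ee_rot: [0.504, 0.495, 0.505, -0.496]
contact_force: [-1.0, -0.5, -0.3]
gripper_width: 0.0857
t 22.65 pos [0.4453 0.0273 0.0603] yaw 1.09 xax [-0.  0. -1.] F [ 0.5 -0.7 -0.2] w 0.0854
expected px [283.91737943 261.99803607]
0.59 (array([0.3306, 0.1057]), array([0.3293, 0.105 ]), np.float64(87.6), np.float64(0.0742)) tool move cm [  2.64 -11.45  -7.99]
0.58 (array([0.4458, 0.0272]), array([0.4458, 0.0261]), np.float64(-178.8), np.float64(0.0756)) tool move cm [2.63 0.05 0.12]
```

View pics/w23.png

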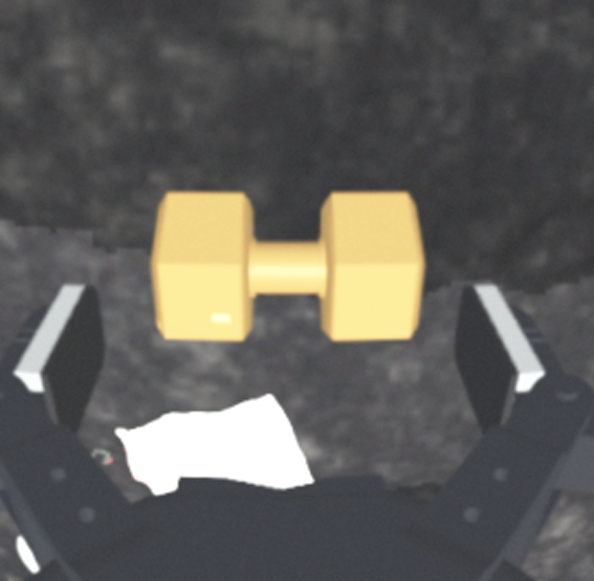

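```bash
python3 -m jog '[[1.5,0.05,0.07,0,0,0,0],[1.1,0,0,0,0,0,0],[0,0,0,0,0,0,0]]'; python3 -m jog '[[0,0,0,0,0,0,0.5],[0,0,0,0,0,0,1],[0,0,0,0,0,0,1],[0,0,0,0,0,0,1]]'
python3 - <<'E'
from h import *
show()
E
python3 -m jog '[[-3,0,0,0,0,0,1],[-5,0,0,0,0,0,1],[-4,0,0,0,0,0,1],[0,0,0,0,0,0,1]]'
python3 - <<'E'
from look import *
p=bot.grab_frame("wrist"); cv2.imwrite(f"pics/w24.png",cv2.resize(p["color"][120:384,130:400],None,fx=2.2,fy=2.2,interpolation=cv2.INTER_CUBIC)); show()
plan([.6037,-.0443,.15],np.radians(-12.4),3)
E
```

```text
time_s: 23.08
eef_pos: [0.4437, 0.0267, 0.0332]
ee_rot: [0.504, 0.495, 0.505, -0.496]
contact_force: [-0.5, -0.5, -0.1]
gripper_width: 0.0853
time_s: 23.58
eef_pos: [0.4456, 0.0265, 0.0348]
ee_rot: [0.505, 0.496, 0.504, -0.495]
contact_force: [-0.2, 1.0, 4.2]
gripper_width: 0.0668
t 23.575 pos [0.4456 0.0265 0.0348] yaw 1.08 xax [ 0.001 -0.    -1.   ] F [-0.2  1.   4.2] w 0.0668
time_s: 24.08
eef_pos: [0.4475, 0.0264, 0.1572]
ee_rot: [0.507, 0.497, 0.503, -0.494]
contact_force: [-0.3, 0.1, -1.8]
gripper_width: 0.0668
t 24.125 pos [0.4457 0.0265 0.1551] yaw 1.09 xax [ 0.003 -0.    -1.   ] F [ 0.4 -0.5 -1.1] w 0.0668
[0.19, 5.22, 2.46, 4.5, -0.0, -0.1, 0],
[0.17, 5.4, 2.04, 4.5, -0.0, -0.1, 0],
[0.17, 5.54, 1.61, 4.5, 0.0, 0.0, 0],
end [ 0.6037 -0.0443  0.15  ] [ 0.977 -0.215 -0.001]
```

View pics/w24.png

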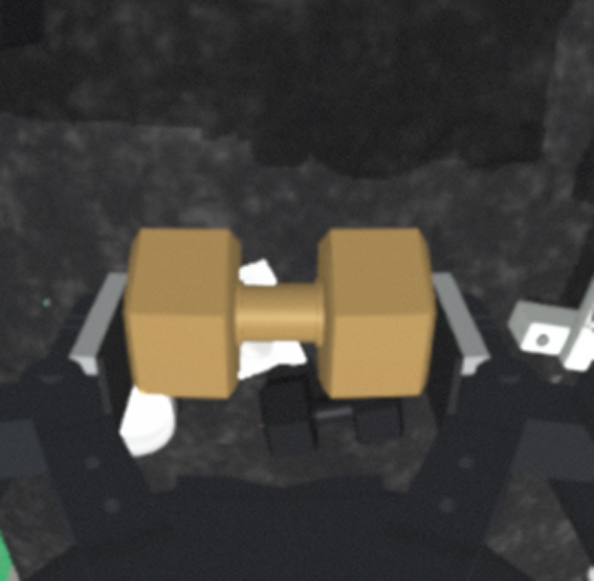

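```bash
python3 -m jog '[[0.2,5.2,2.45,4.5,0,0,1],[0.2,5.4,2.05,4.5,0,0,1],[0.2,5.55,1.6,4.5,0,0,1],[2,0,0,0,0,0,1],[0,0,0,0,0,0,1]]'; python3 -m jog '[[0,0,0,0,0,0,1]]';python3 - <<'E'
from h import *
p=bot.grab_frame("wrist"); cv2.imwrite(f"pics/w25.png",cv2.resize(p["color"][120:384,130:400],None,fx=2.2,fy=2.2,interpolation=cv2.INTER_CUBIC)); show()
s=bot.read_state();print(rot(s).inv().apply(np.array([.6037,-.0445,.0756])-s["eef_pos"])*100)
E
```

```text
time_s: 24.75
eef_pos: [0.5993, -0.0438, 0.1235]
ee_rot: [-0.44, -0.549, -0.446, 0.554]
contact_force: [0.1, 0.6, -2.9]
gripper_width: 0.0673
time_s: 24.88
eef_pos: [0.601, -0.0436, 0.1268]
ee_rot: [-0.442, -0.55, -0.444, 0.552]
contact_force: [-0.9, -0.4, -1.4]
gripper_width: 0.0668
t 24.925 pos [ 0.6016 -0.0437  0.1277] yaw -12.39 xax [-0.002  0.    -1.   ] F [-1.1 -0.9 -1.7] w 0.067
[5.20940394 0.23026411 0.03598747]
```

View pics/w25.png

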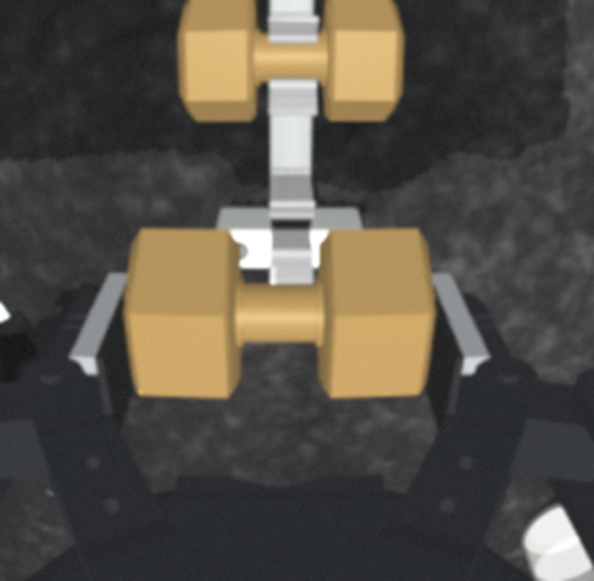

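```bash
python3 -m jog '[[1.2,0.2,0.02,0,0,0,1],[1.2,0,0,0,0,0,1],[0.6,0,0,0,0,0,1],[0,0,0,0,0,0,1]]'
python3 - <<'E'
from h import *
p=bot.grab_frame("wrist"); cv2.imwrite(f"pics/w26.png",cv2.resize(p["color"][120:384,130:400],None,fx=2.2,fy=2.2,interpolation=cv2.INTER_CUBIC)); show()
s=bot.read_state();print(rot(s).inv().apply(np.array([.6037,-.0445,.0756])-s["eef_pos"])*100)
E
```

```text
time_s: 25.42
eef_pos: [0.604, -0.0446, 0.0974]
ee_rot: [-0.443, -0.551, -0.443, 0.552]
contact_force: [-0.3, 0.7, -2.7]
gripper_width: 0.067
t 25.475 pos [ 0.6044 -0.0447  0.0979] yaw -12.41 xax [-0.001  0.    -1.   ] F [-1.  -0.3 -1.2] w 0.0671
[ 2.22820017e+00 -7.32295810e-02  5.34818717e-04]
```

View pics/w26.png

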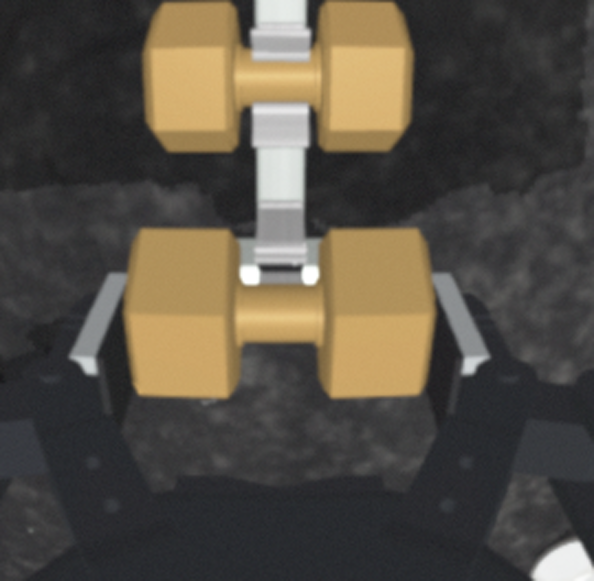

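```bash
python3 -m jog '[[0.7,-0.05,-0.05,0,0,0,1],[0.5,0,0,0,0,0,1],[0.5,0,0,0,0,0,1],[0.5,0,0,0,0,0,1],[0.4,0,0,0,0,0,1]]'; python3 -m jog '[[0.2,0,0,0,0,0,1]]';  python3 - <<'E'
from h import *
show();p=bot.grab_frame("wrist"); s=bot.read_state(); cv2.imwrite("pics/w27.png",cv2.resize(p["color"][120:384,130:400],None,fx=2.2,fy=2.2,interpolation=cv2.INTER_CUBIC)); show()
E
```

```text
time_s: 26.1
eef_pos: [0.6052, -0.0444, 0.0753]
ee_rot: [0.443, 0.551, 0.443, -0.551]
contact_force: [-9.6, 1.5, 34.5]
gripper_width: 0.0666
time_s: 26.22
eef_pos: [0.6052, -0.0444, 0.0752]
ee_rot: [0.444, 0.551, 0.442, -0.551]
contact_force: [-11.6, 1.1, 36.8]
gripper_width: 0.067
t 26.225 pos [ 0.6052 -0.0444  0.0752] yaw -12.41 xax [ 0.001 -0.001 -1.   ] F [-11.6   1.1  36.8] w 0.067
t 26.275 pos [ 0.6052 -0.0444  0.0753] yaw -12.41 xax [ 0.002 -0.001 -1.   ] F [-9.9  1.1 27.8] w 0.0667
```

View pics/w27.png

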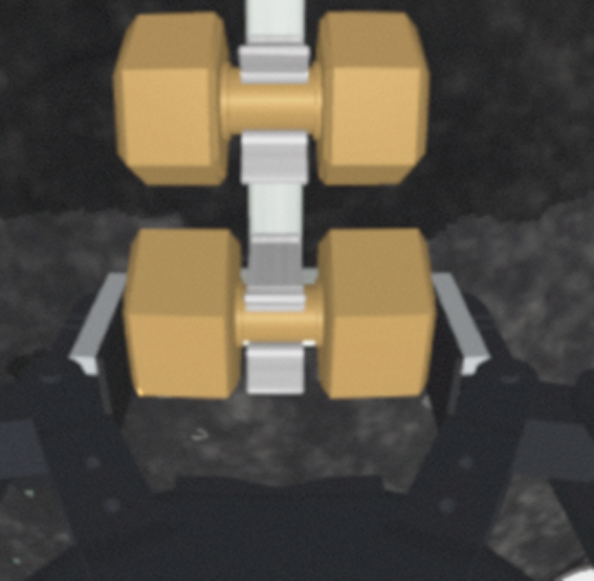

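Seated. Release, lift well clear and check from above.

```bash
python3 -m jog '[[-0.7,0,0,0,0,0,1],[0,0,0,0,0,0,0],[0,0,0,0,0,0,0],[0,0,0,0,0,0,0],[0,0,0,0,0,0,0]]'; python3 -m jog '[[-3,0,0,0,0,0,0],[-5,0,0,0,0,0,0],[-4,0,-5,0,0,0,0],[0,0,0,0,0,0,0],[0,0,0,0,0,0,0]]'
python3 - <<'E'
from h import *
show();s=bot.read_state();p=bot.grab_frame("wrist"); cv2.imwrite("pics/w28.png",p["color"]); t=bot.grab_frame("top"); sd=bot.grab_frame("side")
cv2.imwrite("pics/t28.png",cv2.resize(t["color"][150:300,130:380],None,fx=3,fy=3,interpolation=cv2.INTER_CUBIC))
cv2.imwrite("pics/s28.png",cv2.resize(sd["color"][140:260,220:350],None,fx=4.5,fy=4.5,interpolation=cv2.INTER_CUBIC))
for im in (p,t,sd):
  for n in "abcd": print(n,[(np.round(d["xyz"],3).tolist(),round(d["confidence"],2)) for d in bot.place_of(im,f"fitting_{n}_center")][:2])
E
```

```text
time_s: 26.9
eef_pos: [0.6044, -0.0441, 0.077]
ee_rot: [-0.443, -0.551, -0.443, 0.551]
contact_force: [0.0, 0.0, 0.4]
gripper_width: 0.0857
time_s: 27.52
eef_pos: [0.6144, 0.0036, 0.1958]
ee_rot: [-0.443, -0.551, -0.443, 0.551]
contact_force: [0.4, 1.0, -1.1]
gripper_width: 0.0855
t 27.525 pos [0.6144 0.0036 0.1958] yaw -12.38 xax [-0.001 -0.    -1.   ] F [ 0.4  1.  -1.1] w 0.0855
a [([0.636, 0.107, 0.058], 0.55)]
b [([0.627, 0.058, 0.062], 0.84)]
c [([0.616, 0.006, 0.059], 0.88), ([0.363, -0.126, 0.001], 0.32)]
d [([0.327, 0.108, 0.021], 0.87), ([0.477, -0.109, 0.012], 0.79)]
a [([0.368, -0.122, -0.0], 0.51)]
b []
c []
d [([0.48, -0.109, 0.02], 0.91), ([0.605, -0.048, 0.062], 0.48)]
a [([0.638, 0.107, 0.06], 0.44)]
b [([0.632, 0.06, 0.059], 0.65)]
c [([0.616, 0.003, 0.063], 0.53)]
d [([0.604, -0.04, 0.063], 0.85), ([0.474, -0.116, 0.021], 0.64)]
```

View pics/w28.png

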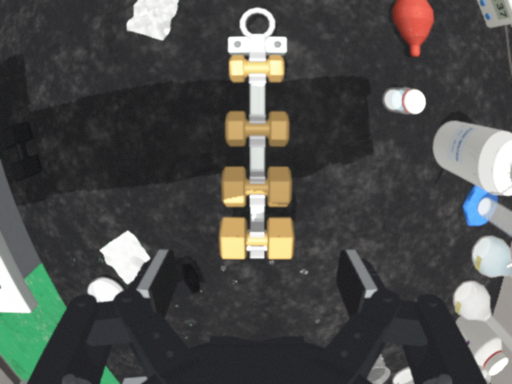

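View pics/s28.png

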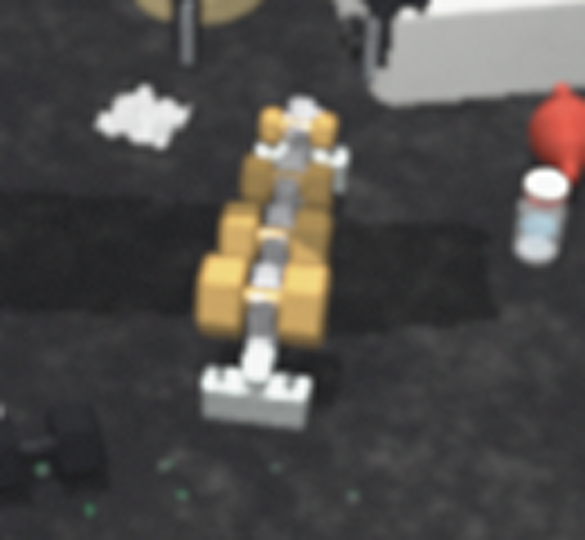

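View pics/t28.png

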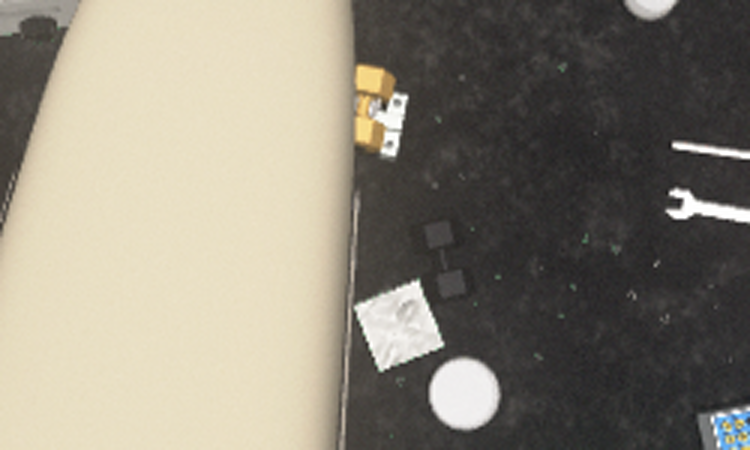

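All four unions are seated in order, squared to the bar and with matching heights. The gripper is clear of everything, and the bystanders haven't moved.

```bash
python3 -c "
from bench import bot
print(bot.sign_off())"
```

```text
the job is handed in; nothing more can be done
None
```

All four unions are seated in their own clips in order of size, smallest next to the eye, and the job was handed in at about 28 s of the 70 s allowed. I pulled the second largest off clip 1 and clicked it into clip 3. Then I picked the smallest, the second smallest and the largest off the bench and clicked them into clips 1, 2 and 4, in that order.

**Seating:** each union went down until the seat pushed back with about 25–38 N. The tool stopped within about 1 mm of the height expected for a 60 mm axis. The close-up wrist pictures showed each union centred to within about 1 mm across the bar and square to it.

**Last checks:** the final wrist and side pictures show the order a, b, c, d from the eye, with the gripper open, clear and reading no force. The petri dish and the small bottle looked unmoved in these pictures; I did not re-measure their positions or the beaker's.

**Checks that failed or disagreed:**
- The arm blocked most of the rail in the last top picture, so only clip 4 could be checked there.
- In the final wrist picture the network matched the largest union only to the two black look-alikes. The side and top pictures placed it in clip 4 at (0.604, −0.040) and (0.605, −0.048).
- The network positions for the seated unions were up to about 6 mm from where the tool had put them, a little outside their stated 4 mm. I relied on the tool poses and the close-up pictures.

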